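# Drive jammed leather blanks out of the cutters and press them flat

### The job

Stacked-leather blanks are jammed in some of the tube cutters on the knock-out stand: drive every one of them out through its cutter's mouth by pushing the drift in through the hole in the back plate, never prying at a blank with the gripper while it is in its cutter. Then lay all the blanks flat and side by side, none on top of another, on the bed of the flattening press, swing the press's lever down to its stop once they all lie there, and let it spring back up. Leave the blanks on the bed and the drift lying lengthwise on its felt pad, and do not shift the pliers, the glue bottle or the block of beeswax.

Things in the scene. Friction and masses are not known exactly. Their poses are not given: they have to be found in the camera images.
- stand: Fixed knock-out stand: plywood baseboard (270 in x, y = -100 to +50 mm, 8 mm thick) with a row of four level steel tube cutters, mouths facing the stand's -y at y = -22 mm, in front of a grey upright plate (faces at y = +20 and +28 mm, 92 mm high). The tubes' tops are 78 mm above the bench. Origin: on the bench under the middle of the row. Bores at x = -93, -31, 31 and 93 mm.
- hole1 (a point): Centre of the round hole, 24 mm wide, behind cutter 1 (x = -93 mm), at the plate's rear face (y = +28 mm), 48 mm above the bench. A rod pushed through it along the stand's -y meets the blank, if there is one; the bore is 36 mm wide, 59.5 mm high, its floor 15 mm above the bench. Driving takes about 10 to 15 N.
- hole2 (a point): Centre of the round hole, 24 mm wide, behind cutter 2 (x = -31 mm), at the plate's rear face (y = +28 mm), 48 mm above the bench. A rod pushed through it along the stand's -y meets the blank, if there is one; the bore is 36 mm wide, 59.5 mm high, its floor 15 mm above the bench. Driving takes about 10 to 15 N.
- hole3 (a point): Centre of the round hole, 24 mm wide, behind cutter 3 (x = 31 mm), at the plate's rear face (y = +28 mm), 48 mm above the bench. A rod pushed through it along the stand's -y meets the blank, if there is one; the bore is 36 mm wide, 59.5 mm high, its floor 15 mm above the bench. Driving takes about 10 to 15 N.
- hole4 (a point): Centre of the round hole, 24 mm wide, behind cutter 4 (x = 93 mm), at the plate's rear face (y = +28 mm), 48 mm above the bench. A rod pushed through it along the stand's -y meets the blank, if there is one; the bore is 36 mm wide, 59.5 mm high, its floor 15 mm above the bench. Driving takes about 10 to 15 N.
- blank1: Brown stacked-leather block, 36 (its x) x 24 (its y, thickness) x 58 mm (its z), 50 g; origin at its centre. Three or all four are present, each upright and jammed in some cutter, centre at about y = +2 mm in the stand's frame. Free once its rear face is past the stand's y = -10 mm; by -30 mm it has toppled flat onto the baseboard. Flat: its y axis vertical, either way up.
- blank2: Brown stacked-leather block, 36 (its x) x 24 (its y, thickness) x 58 mm (its z), 50 g; origin at its centre. Three or all four are present, each upright and jammed in some cutter, centre at about y = +2 mm in the stand's frame. Free once its rear face is past the stand's y = -10 mm; by -30 mm it has toppled flat onto the baseboard. Flat: its y axis vertical, either way up.
- blank3: Brown stacked-leather block, 36 (its x) x 24 (its y, thickness) x 58 mm (its z), 50 g; origin at its centre. Three or all four are present, each upright and jammed in some cutter, centre at about y = +2 mm in the stand's frame. Free once its rear face is past the stand's y = -10 mm; by -30 mm it has toppled flat onto the baseboard. Flat: its y axis vertical, either way up.
- blank4: Brown stacked-leather block, 36 (its x) x 24 (its y, thickness) x 58 mm (its z), 50 g; origin at its centre. Three or all four are present, each upright and jammed in some cutter, centre at about y = +2 mm in the stand's frame. Free once its rear face is past the stand's y = -10 mm; by -30 mm it has toppled flat onto the baseboard. Flat: its y axis vertical, either way up.
- drift: Drift: a steel rod 12 mm thick and 80 mm long in a wooden handle 26 x 26 mm square and 80 mm long, 180 g. Origin on its axis where rod and handle meet; the rod runs along +x to x = +80 mm, the handle along -x to x = -83 mm. Lies on the felt pad at the start, its axis 17 mm above the bench.
- drift_tip (a point): Centre of the free end of the drift's rod.
- drift_pad: Grey felt pad for the drift, fixed to the bench, 200 (x) x 70 (y) x 4 mm; origin at the centre of its underside.
- press: Flattening press, fixed: grey base 205 (x) x 200 mm (y) with a pale wooden bed; origin on the bench under the middle of the base. The lever's hinge axis runs along the press's y at x = +100 mm, z = +63 mm, between two lugs.
- bed (a point): Middle of the press's wooden bed, at its surface, 30 mm above the bench; axes as the press's. Inside its rim, 7 mm high, the bed measures 155 (x) x 186 mm (y). Blanks must lie flat inside the rim; two rows of two fit easily, e.g. at x = -42 and +24 mm, y = +50 and -50 mm, long sides along x.
- press_lever (a joint): Angle of the press's lever with its platen, rad: 0 upright (sprung open), growing as it swings down to -x over the bed; 1.57 at its stop, where the level platen (160 x 196 mm) touches blanks lying flat. Stacked or upright blanks keep it off the stop. At the bar it takes about 3 N to start and 7 N at the stop, more if moved fast; it swings back up by itself.
- lever_bar (a point): Middle of the lever's wooden crossbar, round, 16 mm thick, 124 mm long along the press's y, its middle free between two rods 100 mm apart. 245 mm from the hinge axis: upright it is 308 mm above the bench and 8 mm farther than the axis (+x); at the stop 71 mm above the bench and 245 mm nearer than the axis.
- pliers: Red-handled pliers lying flat on the bench behind the work, 161 mm long; a bystander.
- glue_bottle: White glue bottle standing on the bench behind the press, 46 mm wide and 101 mm high; a bystander.
- beeswax: Yellow block of beeswax, 38 x 55 x 22 mm, lying behind the stand's far end; a bystander.

How it is judged (in metres and radians):
On the way, in this order (a step that is already met when the one before it is completed fails the run):
1. every blank has been driven out of its cutter through the mouth (y of each of blank1, blank2, blank3, blank4 in the frame of stand below -0.03 m), for 0.2 s.
2. the lever is swung down to its stop (within 0.04 rad) with all the blanks lying flat in one layer on the bed (value of joint press_lever above 1.53 rad and x of blank1 in the frame of bed between -0.065 and 0.065 m and y of blank1 in the frame of bed between -0.085 and 0.085 m and z of blank1 in the frame of bed between 0.007 and 0.017 m and angle between the y axis of each of blank1, blank2, blank3, blank4 and the z axis of bed, either way round below 0.12 rad and x of blank2 in the frame of bed between -0.065 and 0.065 m and y of blank2 in the frame of bed between -0.085 and 0.085 m and z of blank2 in the frame of bed between 0.007 and 0.017 m and x of blank3 in the frame of bed between -0.065 and 0.065 m and y of blank3 in the frame of bed between -0.085 and 0.085 m and z of blank3 in the frame of bed between 0.007 and 0.017 m and x of blank4 in the frame of bed between -0.065 and 0.065 m and y of blank4 in the frame of bed between -0.085 and 0.085 m and z of blank4 in the frame of bed between 0.007 and 0.017 m), for 0.2 s.
3. the lever has returned upright (within 0.1 rad) (value of joint press_lever below 0.1 rad), for 0.2 s.
At the end, for the whole second after the job is handed in: All blanks present lie flat (0.12 rad) in one layer on the bed, centres within 65 mm of its middle along x and 85 mm along y; the lever is upright again (below 0.1 rad); the drift lies along its pad (origin within 75 mm lengthwise, 30 mm sideways, 0.35 rad); all at rest (x of blank1 in the frame of bed between -0.065 and 0.065 m and y of blank1 in the frame of bed between -0.085 and 0.085 m and z of blank1 in the frame of bed between 0.007 and 0.017 m and angle between the y axis of each of blank1, blank2, blank3, blank4 and the z axis of bed, either way round below 0.12 rad and x of blank2 in the frame of bed between -0.065 and 0.065 m and y of blank2 in the frame of bed between -0.085 and 0.085 m and z of blank2 in the frame of bed between 0.007 and 0.017 m and x of blank3 in the frame of bed between -0.065 and 0.065 m and y of blank3 in the frame of bed between -0.085 and 0.085 m and z of blank3 in the frame of bed between 0.007 and 0.017 m and x of blank4 in the frame of bed between -0.065 and 0.065 m and y of blank4 in the frame of bed between -0.085 and 0.085 m and z of blank4 in the frame of bed between 0.007 and 0.017 m and x of drift in the frame of drift_pad between -0.075 and 0.075 m and y of drift in the frame of drift_pad between -0.03 and 0.03 m and height (world z) of drift below 0.024 m and angle between the x axis of drift and the x axis of drift_pad, either way round below 0.35 rad and value of joint press_lever below 0.1 rad and linear speed of each of drift, blank1, blank2, blank3, blank4 below 0.02 m/s); the robot touches nothing.
It fails at once if a blank is touched by the fingers while it is in its cutter ((contact force between the fingers and blank1 above 0.5 N and y of blank1 in the frame of stand between -0.015 and 0.03 m and height (world z) of blank1 between 0.041 and 0.048 m) or (contact force between the fingers and blank2 above 0.5 N and y of blank2 in the frame of stand between -0.015 and 0.03 m and height (world z) of blank2 between 0.041 and 0.048 m) or (contact force between the fingers and blank3 above 0.5 N and y of blank3 in the frame of stand between -0.015 and 0.03 m and height (world z) of blank3 between 0.041 and 0.048 m) or (contact force between the fingers and blank4 above 0.5 N and y of blank4 in the frame of stand between -0.015 and 0.03 m and height (world z) of blank4 between 0.041 and 0.048 m)).
It fails at once if the pliers is shifted by more than 30 mm (distance of pliers from where it was at the start of the episode above 0.03 m).
It fails at once if the glue bottle is shifted by more than 30 mm (distance of glue_bottle from where it was at the start of the episode above 0.03 m).
It fails at once if the block of beeswax is shifted by more than 30 mm (distance of beeswax from where it was at the start of the episode above 0.03 m).
Of blank1, blank2, blank3, blank4 only 3 to 4 are there at a start; the rules pass over those that are not, and their reading is None.
At some moment in a run one of drift may be knocked a few centimetres aside while the robot is not near it.
Once in a run the grip may slacken for a moment while it holds something.
It also fails if it takes over 210 s, if anything falls off the work surface, if the arm or the gripper's body presses on something with over 40 N, if the wrist force passes 120 N, or if a joint passes its speed limit or range.

### The arm

A 6-joint arm with a two-finger parallel gripper is mounted at the origin on a cart in front of the work surface, level with it; the furniture and walls round the work are solid. World frame = base frame: x ahead of the robot, y to its left, z up, the work surface at z = 0. Lengths are in mm, angles in degrees, forces in N, time in s.
With the tool pointing down it reaches from about 200 to 875 mm from the base axis. Payload 3.4 kg.
Tool frame: the origin (TCP) lies midway between the tips of the shut fingers; the grasp point (between the pads) lies bot.grasp_offset behind it (bot.grasp_offset is the distance from the TCP to the grasp point, in mm); x points along the fingers, y is the direction in which the jaws open and shut, and the axes are right-handed (so a half turn about x gives the same grasp; the last joint's range is limited). The gripper opens to 94 mm and grips with 3 to 60 N. Pads are 16 mm wide; open, the fingers measure 119 mm over their backs; the gripper's body (75 mm by 177 mm) begins 78 mm behind the grasp point.
Start: joints at [-70.073, 15.808, 86.224, -0, 77.962, -6.933], TCP at [259.8, -513.001, 205.493] pointing down, gripper open.
Joint ranges: [-165.64, 165.64], [-43.16, 119.46], [12.63, 154.43], [-67.54, 247.53], [6.08, 155.33], [-154.97, 154.97]. Speed limits (degrees/s): [147.25, 147.25, 180, 180, 180, 180].

### API

Orientations are given as [roll, pitch, yaw] about the fixed x, y, z axes, in that order (R = Rz(yaw) Ry(pitch) Rx(roll)).
In Python, from workcell import bot gives the robot as it stands.
- The arm moves only by the tool move_arm, never from a script. Its argument "steps" is a list of rows, each an object with "xyz": the shift along the world's x, y, z in m, a list of three; "dr": the turn, a rotation vector about the world's x, y, z in rad, a list of three; "hand": the opening, from -1 (shut) to 1 (fully open). In form: [{"xyz": [dx, dy, dz], "dr": [rx, ry, rz], "hand": hand}, ...]. A call has exactly 5 rows; each row is the pose to reach, as a shift and turn from the pose measured when the call began; what a row does not reach only later rows make up. A row lasts 1/10 s, in which the tool goes at most 50 mm and 8.59 degrees, less where a joint would pass 70% of its speed; a pose out of reach is approached as far as the arm can. A call with a gripper value outside its range is refused whole. The fingers move at their own pace and stop on an object; the grip force is fixed at half the most. Time passes only in rows, so rows that repeat a pose let the fingers close, or fill a call up. It gives the time, the measured TCP pose, the force and the opening at its end, in the units of the state.
- bot.get_obs(): the state, without advancing time (a new reading comes with each control period).
- bot.capture(name): name is "scene" or "side" or "wrist"; returns a dict with "image" (480x640x3 uint8, red, green, blue), "intrinsics" (3x3 intrinsics, pixels), "rvec" (rotation vector, rad) and "tvec" (3), from world to camera coordinates, as OpenCV has them. Camera axes: x right, y down, z forward; pixel columns grow to the right and rows downward; lengths in mm; the calibration is good to about 2 mm. A picture is of the moment at which its call begins. There is no depth.
- bot.finish_job(): hands the job in, once; it reports no verdict.
The state is a dict: "time_s": time; "joints": joint angles; "joint_velocities": joint speeds; "joint_efforts": joint torques, N m; "ee_pos": TCP position; "eef_rot": TCP orientation; "force": force on the tool from outside, world axes, zero at the start; "ft_torque": the same for the moment, N m; "grip_width": finger opening in mm.
Only numpy, scipy, OpenCV 4.12 (cv2) and the standard library are available. Lean on these libraries where they do the work, as an engineer would, in place of code of your own. Each camera call takes 0.05 s, during which the arm holds its last target. There are 200 camera calls.

## Working session

There is one attempt and no reset: what is moved stays moved. The work goes in short steps, Python scripts to look and compute and a tool call to move; the robot and the scene stay as the last step left them, time stands still between calls to the robot, and variables do not carry over. Pictures are saved under pics/ and viewed, about 12 in all and at most 16, crops included, and the job is handed in when it is done.

Besides the shell and the picture viewer there is one more tool, called after "Call:" in YAML: its name, and indented under it one key for each argument. move_arm: Moves the arm, as the interface text tells. Its arguments: {"type":"object","properties":{"steps":{"type":"array"}},"required":["steps"]}

```bash
mkdir -p pics; ls; python3 - <<'E'
from workcell import bot
import cv2
print(bot.grasp_offset, bot.get_obs())
for n in ("scene","side"):
    c=bot.capture(n); cv2.imwrite(f"pics/{n}0.png",c["image"][:,:,::-1])
    R,_=cv2.Rodrigues(c["rvec"]); print(n,(-R.T@c["tvec"].reshape(3)).round(), c["intrinsics"][0,0], R[2].round(2))
E
```

```text
pics
18.8 {'time_s': 0.0, 'joints': array([-7.00754096e+01,  1.58461500e+01,  8.62943178e+01, -1.87881609e-03,
        7.79643330e+01, -6.93385737e+00]), 'joint_velocities': array([ 0.1043186 , -0.02539674, -0.02914476,  0.03041672,  0.04388244,
       -0.0568745 ]), 'joint_efforts': array([ 2.14551161e-03, -4.04576290e+01, -2.37231785e+01,  7.05652032e-02,
        3.47267557e-02, -1.36421695e-04]), 'ee_pos': array([ 259.55141783, -512.43065825,  204.62570676]), 'eef_rot': array([-95.92976212,  89.89518313, 110.92907914]), 'force': array([-0.2188182 ,  0.39168873,  0.48808922]), 'ft_torque': array([-0.05781477, -0.00977302,  0.02084615]), 'grip_width': 94.54978378570326}
scene [266. 586. 789.] 529.7836511057683 [ 0.39 -0.67 -0.62]
side [ 393. -865.  747.] 489.9987704590064 [ 0.21  0.81 -0.55]
```

View pics/scene0.png

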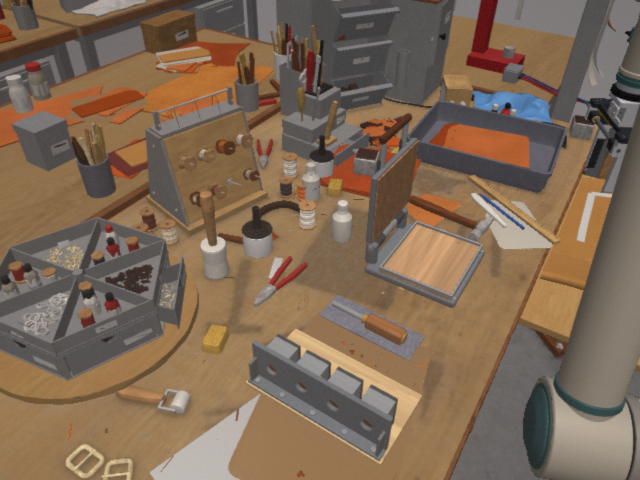

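View pics/side0.png

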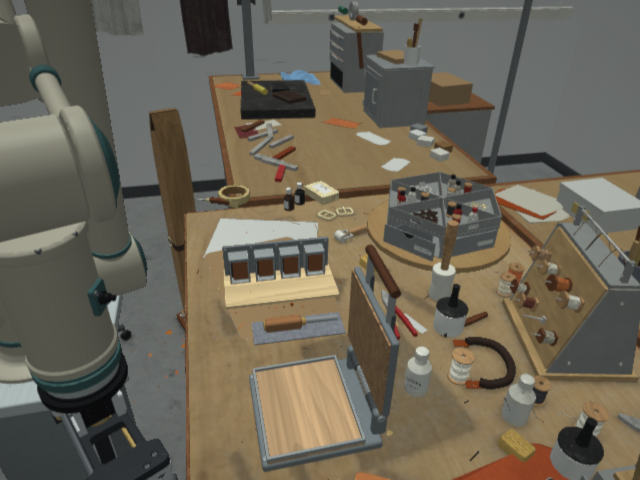

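Scene: the stand's plate rear faces +y (holes at about (285,375) to (365,425)), and the drift is on its pad at (370,320). The press is at (430,255), the pliers at (280,280) and the beeswax at (215,338). In the side view all four mouths, at (239,265) to (315,262), show brown, so there are four blanks. I'll zoom in to pick corners.

```bash
python3 - <<'E'
import cv2
a=cv2.imread("pics/scene0.png")[290:460,200:440]; cv2.imwrite("pics/c1.png",cv2.resize(a,None,fx=3.33,fy=3.33,interpolation=cv2.INTER_CUBIC))
a=cv2.imread("pics/side0.png")[230:470,210:410]; cv2.imwrite("pics/c2.png",cv2.resize(a,None,fx=2.5,fy=2.5,interpolation=cv2.INTER_CUBIC))
E
```

```text
(no output)
```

View pics/c1.png

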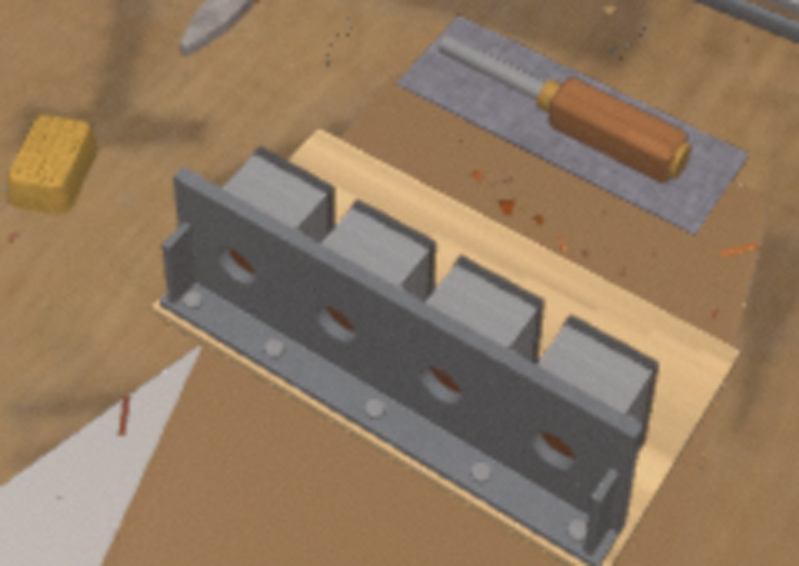

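View pics/c2.png

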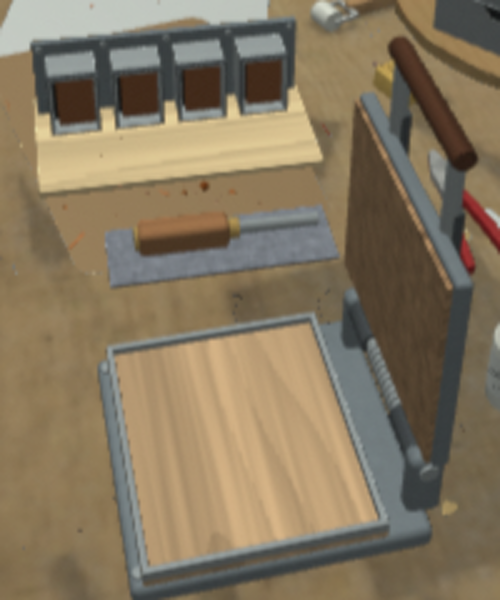

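c1 shows brown behind all four holes and the drift's rod pointing to +x. c2 gives the bed, pad and lever bar corners. Now I'll fit the poses.

```bash
cat > h.py <<'E'
import numpy as np, cv2
from workcell import bot
from scipy.optimize import least_squares
def cams(names=("scene","side")): return {n:bot.capture(n) for n in names}
def proj(c,P): return cv2.projectPoints(np.float64(P).reshape(-1,3),np.float64(c["rvec"]),np.float64(c["tvec"]),np.float64(c["intrinsics"]),None)[0][:,0]
def ray(c,uv,z):
    R=cv2.Rodrigues(np.float64(c["rvec"]))[0];t=np.float64(c["tvec"]).reshape(3)
    o=-R.T@t; d=R.T@np.linalg.inv(c["intrinsics"])@np.array([uv[0],uv[1],1.]); return o+d*(z-o[2])/d[2]
def W(p,L):
    L=np.float64(L).reshape(-1,3); a=p[2]; return np.c_[p[0]+L[:,0]*np.cos(a)-L[:,1]*np.sin(a),p[1]+L[:,0]*np.sin(a)+L[:,1]*np.cos(a),L[:,2]]
def fit(C,obs,p0):  # obs: (cam,u,v,lx,ly,lz)
    f=lambda p:np.concatenate([proj(C[o[0]],W(p,o[3:]))[0]-o[1:3] for o in obs])
    r=least_squares(f,p0,x_scale=[10,10,.1],loss="soft_l1"); return r.x,r.fun.reshape(-1,2).round(1)
E
cat > f.py <<'E'
from h import *
C=cams()
A=lambda u,v,*l:("scene",200+u/3.33,290+v/3.33,*l)
B=lambda u,v,*l:("side",210+u/2.5,230+v/2.5,*l)
def show(n,o,p0):
    x,r=fit(C,o,p0); print(n,x[:2].round(1),np.degrees(x[2]).round(2),"res",r.tolist()); return x
s=ray(C["side"],B(180,140)[1:3],8)
show("stand",[A(318,130,135,-100,8),A(738,352,-135,-100,8),A(155,303,135,50,8),A(238,265,93,28,48),A(337,322,31,28,48),A(441,383,-31,28,48),A(555,449,-93,28,48),B(38,189,-135,-100,8),B(321,158,135,-100,8)],[s[0],s[1]+50,0])
s=ray(C["side"],B(220,247)[1:3],4)
show("pad",[A(458,16,100,-35,4),A(398,82,100,35,4),A(748,155,-100,-35,4),A(697,233,-100,35,4),B(110,286,-100,-35,4),B(338,258,100,-35,4),B(325,208,100,35,4)],[s[0],s[1],0])
show("drift",[A(443,44,80,0,17),A(683,160,-83,0,17),A(550,95,0,0,17),B(320,216,80,0,17),B(138,238,-83,0,17),B(236,227,0,0,17)],[s[0],s[1],0])
s=ray(C["side"],B(250,440)[1:3],30)
bed=show("bed",[B(122,354,-77.5,93,30),B(310,325,77.5,93,30),B(383,513,77.5,-93,37),B(150,563,-77.5,-93,37)],[s[0],s[1],0])
print("bar z308", [ray(C["side"],B(u,v)[1:3],308).round(1) for u,v in((400,45),(465,158))],[ray(C["scene"],q,308).round(1) for q in((408,119),(374,145))])
# blanks visible/pliers etc
for n,q in(("plA",(257,300)),("plB",(305,267)),("wax",(215,340)),("glue",(342,238))): print(n,ray(C["scene"],q,5).round())
E
python3 f.py
```

```text
stand [528.2 120.8] -2.13 res [[0.3, -1.4], [1.1, -0.7], [-1.0, 0.2], [-0.2, -0.0], [-0.2, 0.3], [0.2, 0.4], [-0.5, 0.3], [-0.8, 0.6], [0.4, 0.0]]
pad [541.  -73.3] -2.44 res [[0.5, -1.3], [-0.3, -0.9], [0.4, -1.0], [-0.6, -0.4], [-1.1, -0.8], [0.0, -1.0], [-1.8, -1.9]]
drift [552.4 -70.3] -2.28 res [[-1.5, -1.5], [-1.4, -0.9], [0.6, 0.0], [-0.3, 0.0], [-0.8, 0.0], [-2.2, -0.1]]
bed [ 512.8 -298.5] -0.01 res [[-2.6, -0.3], [0.7, -1.8], [0.0, 1.2], [0.4, 0.0]]
bar z308 [array([ 631.5, -239.7,  308. ]), array([ 631.4, -359. ,  308. ])] [array([ 626.3, -349.4,  308. ]), array([ 634.5, -214.9,  308. ])]
plA [770.  -6.   5.]
plB [ 742. -144.    5.]
wax [773. 121.   5.]
glue [ 724. -277.    5.]
```

```bash
cat >> h.py <<'E'
from scipy.spatial.transform import Rotation as Ro
def st():
    o=bot.get_obs(); R=Ro.from_euler("xyz",o["eef_rot"],degrees=True).as_matrix()
    print("t",round(o["time_s"],1),"tcp",o["ee_pos"].round(1),"fing",R[:,0].round(3),"jawdir",np.degrees(np.arctan2(R[1,1],R[0,1])).round(2),"grip",round(o["grip_width"],1),"F",o["force"].round(1),"j",o["joints"].round(1)); return o,R
E
python3 -c "from h import *; st()"
```

```text
t 0.2 tcp [ 259.7 -512.6  204.9] fing [-0.     0.001 -1.   ] jawdir -63.14 grip 93.7 F [ 0.  -0.2 -0.1] j [-70.1  15.8  86.3   0.   78.   -6.9]
```

Call:
move_arm:
  steps:
    - {"xyz":[0.012,0.022,0],"dr":[0,0,0.132],"hand":1}
    - {"xyz":[0.025,0.044,0],"dr":[0,0,0.264],"hand":1}
    - {"xyz":[0.037,0.066,0],"dr":[0,0,0.396],"hand":1}
    - {"xyz":[0.05,0.088,0],"dr":[0,0,0.528],"hand":1}
    - {"xyz":[0.062,0.111,0],"dr":[0,0,0.658],"hand":1}

```text
time_s: 0.7
ee_pos: [322.1, -400.7, 204.8]
eef_rot: [-105.5, 89.9, 139.3]
force: [-0.6, -0.6, 0.6]
grip_width: 93.9
```

Call:
move_arm:
  steps:
    - {"xyz":[0.012,0.022,0],"dr":[0,0,0.132],"hand":1}
    - {"xyz":[0.025,0.044,0],"dr":[0,0,0.264],"hand":1}
    - {"xyz":[0.037,0.066,0],"dr":[0,0,0.396],"hand":1}
    - {"xyz":[0.05,0.088,0],"dr":[0,0,0.528],"hand":1}
    - {"xyz":[0.062,0.111,0],"dr":[0,0,0.658],"hand":1}

```text
time_s: 1.2
ee_pos: [384.5, -288.8, 204.6]
eef_rot: [-110.6, 89.9, 172.3]
force: [-0.3, -0.2, 1.0]
grip_width: 94.1
```

Call:
move_arm:
  steps:
    - {"xyz":[0.012,0.022,0],"dr":[0,0,0.132],"hand":1}
    - {"xyz":[0.025,0.044,0],"dr":[0,0,0.264],"hand":1}
    - {"xyz":[0.037,0.066,0],"dr":[0,0,0.396],"hand":1}
    - {"xyz":[0.05,0.088,0],"dr":[0,0,0.528],"hand":1}
    - {"xyz":[0.062,0.111,0],"dr":[0,0,0.658],"hand":1}

```text
time_s: 1.7
ee_pos: [446.8, -176.8, 204.6]
eef_rot: [-110.5, 89.9, -149.6]
force: [0.5, 1.0, 0.3]
grip_width: 94.1
```

Call:
move_arm:
  steps:
    - {"xyz":[0.012,0.022,0],"dr":[0,0,0.132],"hand":1}
    - {"xyz":[0.025,0.044,0],"dr":[0,0,0.264],"hand":1}
    - {"xyz":[0.037,0.066,0],"dr":[0,0,0.396],"hand":1}
    - {"xyz":[0.05,0.088,0],"dr":[0,0,0.528],"hand":1}
    - {"xyz":[0.062,0.111,0],"dr":[0,0,0.658],"hand":1}

```text
time_s: 2.2
ee_pos: [509.2, -64.9, 204.4]
eef_rot: [-116.6, 89.9, -117.8]
force: [-0.2, -0.8, 0.3]
grip_width: 94.0
```

```bash
python3 - <<'E'
from h import *
st(); c=bot.capture("wrist"); cv2.imwrite("pics/w1.png",c["image"][:,:,::-1])
# predicted drift points
print(proj(c,W([552.4,-70.3,np.radians(-2.28)],[[80,0,17],[0,0,17],[-83,0,17]])).round())
E
```

```text
t 2.2 tcp [509.2 -64.9 204.4] fing [-0.001 -0.001 -1.   ] jawdir 88.87 grip 94.0 F [-0.2 -0.8  0.3] j [-1.500e+01  1.050e+01  9.360e+01 -1.000e-01  7.590e+01 -1.038e+02]
[[315. 332.]
 [317. 257.]
 [319. 170.]]
```

View pics/w1.png

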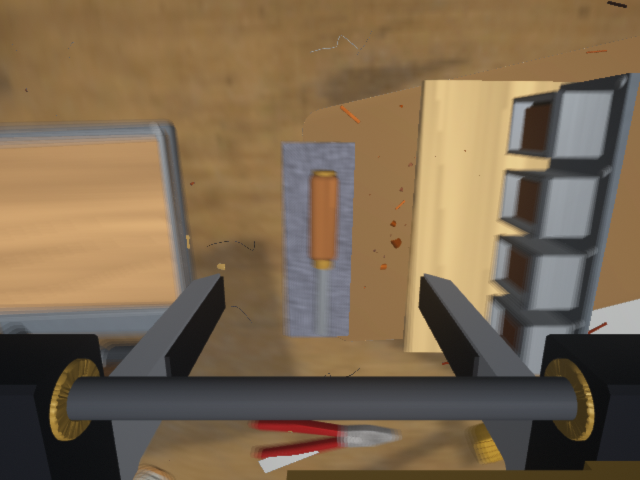

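Wrist view: the drift lies as expected, with its tip at (322,335) and handle end at (324,172), about 5 mm from the estimate. I'll descend partway and measure the handle by colour.

Call:
move_arm:
  steps:
    - {"xyz":[0,-0.001,-0.03],"dr":[0,0,-0.01],"hand":1}
    - {"xyz":[0,-0.001,-0.06],"dr":[0,0,-0.02],"hand":1}
    - {"xyz":[0,-0.001,-0.09],"dr":[0,0,-0.02],"hand":1}
    - {"xyz":[0,-0.001,-0.09],"dr":[0,0,-0.02],"hand":1}
    - {"xyz":[0,-0.001,-0.09],"dr":[0,0,-0.02],"hand":1}

```text
time_s: 2.75
ee_pos: [510.8, -62.9, 114.6]
eef_rot: [78.0, 89.9, 75.9]
force: [0.1, -0.4, 0.2]
grip_width: 93.9
```

```bash
python3 - <<'E'
from h import *
st(); c=bot.capture("wrist"); im=c["image"].astype(int)
m=((im[:,:,0]-im[:,:,2]>70)&(im[:,:,1]<0.68*im[:,:,0])).astype(np.uint8)
n,l,s,ce=cv2.connectedComponentsWithStats(m)
for i in np.argsort(-s[1:,4])[:3]+1: print(s[i],ce[i],ray(c,ce[i],24).round(1), cv2.minAreaRect(np.argwhere(l==i)[:,::-1].astype(np.float32)))
E
```

```text
t 2.8 tcp [510.8 -62.9 114.6] fing [ 0.001  0.003 -1.   ] jawdir 87.97 grip 93.9 F [ 0.1 -0.4  0.2] j [ -14.9   14.7  101.7    0.2   63.6 -102.9]
[ 300  187   35  109 3640] [316.68653846 240.43873626] [511.1 -65.9  24. ] ((317.0, 241.0), (108.0, 34.0), 90.0)
[340  95  27  23 153] [352.82352941 105.84313725] [422.  -39.3  24. ] ((352.7020568847656, 105.754638671875), (32.01240158081055, 4.7223968505859375), 39.47245788574219)
[407 264  14  14 109] [414.9266055  270.41284404] [535.8   3.7  24. ] ((415.24591064453125, 269.2950744628906), (12.803688049316406, 11.011173248291016), 50.19443130493164)
```

Call:
move_arm:
  steps:
    - {"xyz":[0,-0.002,-0.03],"dr":[0,0,0],"hand":1}
    - {"xyz":[0,-0.003,-0.06],"dr":[0,0,0],"hand":1}
    - {"xyz":[0,-0.003,-0.085],"dr":[0,0,0],"hand":1}
    - {"xyz":[0,-0.003,-0.1],"dr":[0,0,0],"hand":1}
    - {"xyz":[0,-0.003,-0.107],"dr":[0,0,0],"hand":0.3}

```text
time_s: 3.3
ee_pos: [512.5, -66.5, 8.8]
eef_rot: [23.2, 89.8, 21.1]
force: [0.2, -0.3, -0.4]
grip_width: 89.1
```

Call:
move_arm:
  steps:
    - {"xyz":[0,0,0],"dr":[0,0,0],"hand":-1}
    - {"xyz":[0,0,0],"dr":[0,0,0],"hand":-1}
    - {"xyz":[0,0,0],"dr":[0,0,0],"hand":-1}
    - {"xyz":[0,0,0],"dr":[0,0,0],"hand":-1}
    - {"xyz":[0,0,0],"dr":[0,0,0],"hand":-1}

```text
time_s: 3.8
ee_pos: [512.9, -66.6, 9.4]
eef_rot: [15.9, 89.7, 13.8]
force: [0.6, -0.1, 0.7]
grip_width: 49.5
```

```bash
python3 -c "from h import *; st()"
```

```text
t 3.8 tcp [512.9 -66.6   9.4] fing [ 0.005  0.001 -1.   ] jawdir 87.95 grip 49.5 F [ 0.6 -0.1  0.7] j [ -15.2   21.7  109.4    0.2   48.7 -103.3]
```

Call:
move_arm:
  steps:
    - {"xyz":[0,0,-0.002],"dr":[0,0,0],"hand":-1}
    - {"xyz":[0,0,-0.002],"dr":[0,0,0],"hand":-1}
    - {"xyz":[0,0,-0.002],"dr":[0,0,0],"hand":-1}
    - {"xyz":[0,0,-0.002],"dr":[0,0,0],"hand":-1}
    - {"xyz":[0,0,-0.002],"dr":[0,0,0],"hand":-1}

```text
time_s: 4.3
ee_pos: [512.8, -66.5, 7.3]
eef_rot: [17.2, 89.7, 15.2]
force: [-0.3, -0.7, -0.8]
grip_width: 25.5
```

Call:
move_arm:
  steps:
    - {"xyz":[0,0,0.01],"dr":[0,0,0],"hand":-1}
    - {"xyz":[0,0,0.03],"dr":[0,0,0],"hand":-1}
    - {"xyz":[0,0,0.06],"dr":[0,0,0],"hand":-1}
    - {"xyz":[0,0,0.1],"dr":[0,0,0],"hand":-1}
    - {"xyz":[0,0,0.13],"dr":[0,0,0],"hand":-1}

```text
time_s: 4.8
ee_pos: [513.1, -66.6, 139.8]
eef_rot: [9.8, 89.6, 7.8]
force: [0.4, 0.2, -1.1]
grip_width: 26.0
```

```bash
python3 -c "from h import *; st()"
```

```text
t 4.8 tcp [513.1 -66.6 139.8] fing [ 0.007  0.001 -1.   ] jawdir 87.95 grip 26.0 F [ 0.4  0.2 -1.1] j [ -15.2   13.4   99.5    0.2   66.8 -103.2]
```

Call:
move_arm:
  steps:
    - {"xyz":[-0.005,0.024,0],"dr":[0,0,-0.105],"hand":-1}
    - {"xyz":[-0.01,0.048,0],"dr":[0,0,-0.21],"hand":-1}
    - {"xyz":[-0.014,0.071,0],"dr":[0,0,-0.315],"hand":-1}
    - {"xyz":[-0.019,0.095,0],"dr":[0,0,-0.42],"hand":-1}
    - {"xyz":[-0.024,0.118,0],"dr":[0,0,-0.524],"hand":-1}

```text
time_s: 5.3
ee_pos: [488.5, 52.3, 140.4]
eef_rot: [10.2, 89.6, -22.2]
force: [1.4, -0.0, -1.7]
grip_width: 25.9
```

Call:
move_arm:
  steps:
    - {"xyz":[-0.005,0.024,0],"dr":[0,0,-0.105],"hand":-1}
    - {"xyz":[-0.01,0.048,0],"dr":[0,0,-0.21],"hand":-1}
    - {"xyz":[-0.014,0.071,0],"dr":[0,0,-0.315],"hand":-1}
    - {"xyz":[-0.019,0.095,0],"dr":[0,0,-0.42],"hand":-1}
    - {"xyz":[-0.024,0.118,0],"dr":[0,0,-0.524],"hand":-1}

```text
time_s: 5.8
ee_pos: [464.0, 171.3, 140.8]
eef_rot: [11.0, 89.6, -51.6]
force: [0.4, -0.3, -1.6]
grip_width: 25.7
```

Call:
move_arm:
  steps:
    - {"xyz":[-0.005,0.03,0],"dr":[0,0,-0.105],"hand":-1}
    - {"xyz":[-0.01,0.06,0],"dr":[0,0,-0.21],"hand":-1}
    - {"xyz":[-0.014,0.09,0],"dr":[0,0,-0.315],"hand":-1}
    - {"xyz":[-0.019,0.12,0],"dr":[0,0,-0.42],"hand":-1}
    - {"xyz":[-0.024,0.12,0],"dr":[0,0,-0.524],"hand":-1}

```text
time_s: 6.3
ee_pos: [439.8, 294.7, 141.3]
eef_rot: [25.6, 89.7, -67.1]
force: [0.1, -0.4, -2.3]
grip_width: 25.8
```

```bash
python3 -c "from h import *; st()"
```

```text
t 6.3 tcp [439.8 294.7 141.3] fing [ 0.002 -0.004 -1.   ] jawdir -2.7 grip 25.8 F [ 0.1 -0.4 -2.3] j [26.5 14.5 97.6 -0.3 67.9 29.3]
```

Call:
move_arm:
  steps:
    - {"xyz":[0.001,0,-0.03],"dr":[0,0,0.01],"hand":-1}
    - {"xyz":[0.002,0,-0.06],"dr":[0,0,0.01],"hand":-1}
    - {"xyz":[0.002,0,-0.09],"dr":[0,0,0.01],"hand":-1}
    - {"xyz":[0.002,0,-0.103],"dr":[0,0,0.01],"hand":-1}
    - {"xyz":[0.002,0,-0.103],"dr":[0,0,0.01],"hand":-1}

```text
time_s: 6.8
ee_pos: [440.0, 293.7, 36.5]
eef_rot: [-19.9, 89.6, -112.0]
force: [-0.2, -0.1, -1.7]
grip_width: 26.0
```

```bash
python3 - <<'E'
from h import *
o,R=st(); c=bot.capture("scene"); im=c["image"][310:460,220:420,::-1].copy()
S=[528.2,120.8,np.radians(-2.13)]; p=o["ee_pos"]+[0,0,9.7]; a=np.radians(-92.13)
pts=[p+121*np.array([np.cos(a),np.sin(a),0]),p+41*np.array([np.cos(a),np.sin(a),0])]
print("tip pred in stand:",np.r_[Ro.from_rotvec([0,0,-S[2]]).apply(pts[0]-[S[0],S[1],0])].round(1))
q=proj(c,np.vstack([pts,W(S,[-93,28,48])])); print(q.round(1))
im=cv2.resize(im,None,fx=4,fy=4,interpolation=cv2.INTER_CUBIC)
for u,v in q: cv2.circle(im,(int((u-220)*4),int((v-310)*4)),3,(0,255,0),1)
cv2.imwrite("pics/s2.png",im)
E
```

```text
t 6.8 tcp [440.  293.7  36.5] fing [-0.003 -0.007 -1.   ] jawdir -2.12 grip 26.0 F [-0.2 -0.1 -1.7] j [ 26.4  20.8 105.6  -0.3  53.9  28.7]
tip pred in stand: [-94.6  48.5  46.2]
[[360.2 436.3]
 [331.8 478.9]
 [366.1 425.1]]
```

View pics/s2.png

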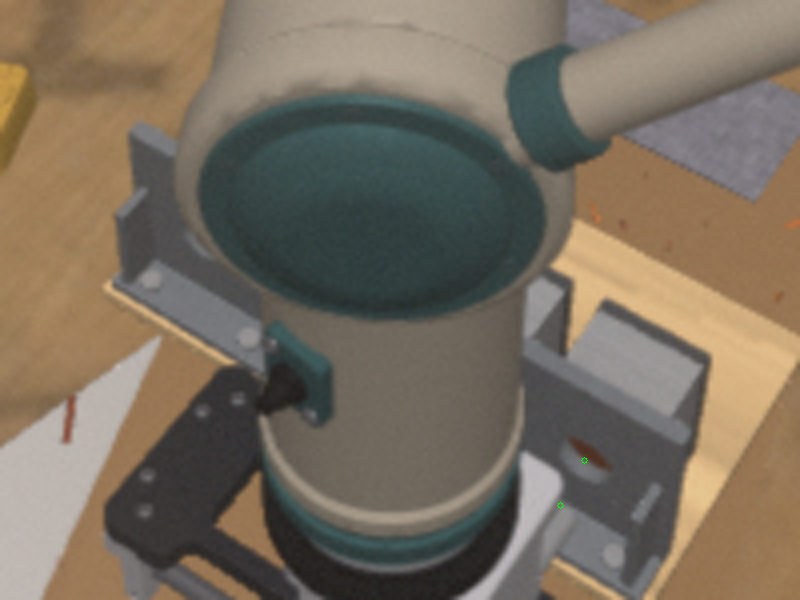

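Picture: the gripper hides the drift. The rod's visible edge at (565,520) agrees with the predicted tip at (560,505), and hole 1 is at (585,460). I'll insert it with a 2 mm correction and watch the force.

Call:
move_arm:
  steps:
    - {"xyz":[0.0015,-0.002,0.002],"dr":[0,0,0],"hand":-1}
    - {"xyz":[0.0015,-0.006,0.002],"dr":[0,0,0],"hand":-1}
    - {"xyz":[0.001,-0.015,0.002],"dr":[0,0,0],"hand":-1}
    - {"xyz":[0.001,-0.025,0.002],"dr":[0,0,0],"hand":-1}
    - {"xyz":[0.001,-0.03,0.002],"dr":[0,0,0],"hand":-1}

```text
time_s: 7.35
ee_pos: [442.0, 263.0, 40.2]
eef_rot: [3.1, 89.7, -89.1]
force: [0.3, 0.3, -2.1]
grip_width: 25.9
```

Call:
move_arm:
  steps:
    - {"xyz":[0,-0.006,0],"dr":[0,0,0],"hand":-1}
    - {"xyz":[0,-0.012,0],"dr":[0,0,0],"hand":-1}
    - {"xyz":[-0.001,-0.018,0],"dr":[0,0,0],"hand":-1}
    - {"xyz":[-0.001,-0.022,0],"dr":[0,0,0],"hand":-1}
    - {"xyz":[-0.001,-0.025,0],"dr":[0,0,0],"hand":-1}

```text
time_s: 7.85
ee_pos: [443.0, 243.8, 41.7]
eef_rot: [149.3, 89.5, 56.8]
force: [-2.2, 17.4, 2.0]
grip_width: 25.6
```

```bash
python3 -c "from h import *; st()"
```

```text
t 7.8 tcp [443.  243.8  41.7] fing [ 0.005  0.007 -1.   ] jawdir -2.52 grip 25.6 F [-2.2 17.4  2. ] j [ 20.7  18.4 108.7   0.4  52.5  23. ]
```

Call:
move_arm:
  steps:
    - {"xyz":[-0.002,-0.006,-0.003],"dr":[0,0,0.007],"hand":-1}
    - {"xyz":[-0.004,-0.012,-0.003],"dr":[0,0,0.007],"hand":-1}
    - {"xyz":[-0.004,-0.018,-0.004],"dr":[0,0,0.007],"hand":-1}
    - {"xyz":[-0.005,-0.022,-0.004],"dr":[0,0,0.007],"hand":-1}
    - {"xyz":[-0.005,-0.026,-0.004],"dr":[0,0,0.007],"hand":-1}

```text
time_s: 8.35
ee_pos: [439.4, 218.4, 38.6]
eef_rot: [140.2, 89.3, 48.1]
force: [0.9, 1.1, 1.7]
grip_width: 25.8
```

```bash
cat >> h.py <<'E'
S=np.array([528.2,120.8,np.radians(-2.13)])
def loc(p,S=S): 
    c,s=np.cos(S[2]),np.sin(S[2]); d=np.array(p[:2])-S[:2]; return np.array([d[0]*c+d[1]*s,-d[0]*s+d[1]*c])
def pst():
    o,R=st(); l=loc(o["ee_pos"]); print("stand-local tcp",l.round(1),"tip ly",(l[1]-121).round(1),"axis z",(o["ee_pos"][2]+9.7).round(1))
E
python3 -c "from h import *; pst()"
```

```text
t 8.3 tcp [439.4 218.4  38.6] fing [ 0.008  0.009 -1.   ] jawdir -2.1 grip 25.8 F [0.9 1.1 1.7] j [ 18.   17.4 110.9   0.4  51.1  19.9]
stand-local tcp [-92.4  94.3] tip ly -26.7 axis z 48.3
```

```bash
python3 - <<'E'
from h import *
c=bot.capture("side"); im=c["image"][220:320,200:360,::-1]
cv2.imwrite("pics/s3.png",cv2.resize(im,None,fx=4,fy=4,interpolation=cv2.INTER_CUBIC))
E
```

```text
(no output)
```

View pics/s3.png

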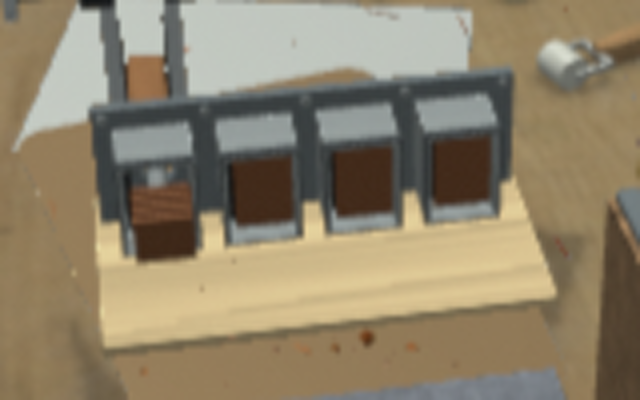

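```bash
python3 - <<'E'
from h import *
c=bot.capture("side")
for z in (8,15): print("front bottom",loc(ray(c,(241.2,284.8),z)).round(1))
for z in (32,39): print("front top",loc(ray(c,(240.5,275.5),z)).round(1), "rear top vis",loc(ray(c,(240.5,266.3),z)).round(1))
E
```

```text
front bottom [-92.2 -26.5]
front bottom [-92.3 -35.7]
front top [-91.8 -20.8] rear top vis [-89.5  17.4]
front top [-91.9 -30.3] rear top vis [-89.6   7.5]
```

The blank was probably mid-topple, because the clock only runs in moves. I'll retract and look again.

Call:
move_arm:
  steps:
    - {"xyz":[0,0.015,0],"dr":[0,0,0],"hand":-1}
    - {"xyz":[0.001,0.03,0],"dr":[0,0,0],"hand":-1}
    - {"xyz":[0.002,0.045,0],"dr":[0,0,0],"hand":-1}
    - {"xyz":[0.003,0.06,0],"dr":[0,0,0],"hand":-1}
    - {"xyz":[0.003,0.076,0],"dr":[0,0,0],"hand":-1}

```text
time_s: 8.95
ee_pos: [441.3, 295.0, 37.8]
eef_rot: [143.7, 89.5, 51.7]
force: [0.3, 1.0, -1.2]
grip_width: 25.6
```

Call:
move_arm:
  steps:
    - {"xyz":[0.01,0,0],"dr":[0,0,0],"hand":-1}
    - {"xyz":[0.03,-0.001,0],"dr":[0,0,0],"hand":-1}
    - {"xyz":[0.05,-0.002,0],"dr":[0,0,0],"hand":-1}
    - {"xyz":[0.062,-0.002,0],"dr":[0,0,0],"hand":-1}
    - {"xyz":[0.062,-0.002,0],"dr":[0,0,0],"hand":-1}

```text
time_s: 9.45
ee_pos: [505.5, 293.1, 37.6]
eef_rot: [138.3, 89.5, 46.2]
force: [-0.5, -0.3, -2.1]
grip_width: 25.9
```

```bash
python3 - <<'E'
from h import *
pst(); 
c=bot.capture("side"); im=c["image"][220:320,200:360,::-1]
w=bot.capture("wrist")["image"][:,:,::-1]
cv2.imwrite("pics/s4.png",np.vstack([cv2.resize(im,None,fx=2.5,fy=2.5,interpolation=cv2.INTER_CUBIC),cv2.resize(w,(400,300))]))
E
```

```text
t 9.4 tcp [505.5 293.1  37.6] fing [ 0.007  0.007 -1.   ] jawdir -2.14 grip 25.9 F [-0.5 -0.3 -2.1] j [23.1 24.3 99.2  0.3 56.  25.1]
stand-local tcp [-29.1 171.4] tip ly 50.4 axis z 47.3
```

View pics/s4.png

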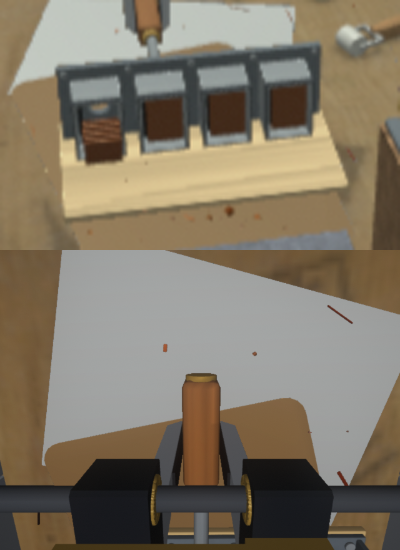

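Blank 1 is tilted about 32° forward and not fully out, with its bottom edge still at the lip. The drift has to go deeper, to a tip y of about -42 mm. I'll do cutter 2 with that depth and return to cutter 1 afterwards.

Call:
move_arm:
  steps:
    - {"xyz":[-0.002,-0.002,-0.002],"dr":[0,0,0],"hand":-1}
    - {"xyz":[-0.002,-0.01,-0.002],"dr":[0,0,0],"hand":-1}
    - {"xyz":[-0.003,-0.02,-0.002],"dr":[0,0,0],"hand":-1}
    - {"xyz":[-0.003,-0.03,-0.002],"dr":[0,0,0],"hand":-1}
    - {"xyz":[-0.003,-0.036,-0.002],"dr":[0,0,0],"hand":-1}

```text
time_s: 10.05
ee_pos: [499.3, 255.3, 35.5]
eef_rot: [152.5, 89.6, 60.4]
force: [0.2, 1.0, -1.7]
grip_width: 25.7
```

Call:
move_arm:
  steps:
    - {"xyz":[0,-0.006,-0.001],"dr":[0,0,0],"hand":-1}
    - {"xyz":[-0.001,-0.012,-0.001],"dr":[0,0,0],"hand":-1}
    - {"xyz":[-0.002,-0.018,-0.002],"dr":[0,0,0],"hand":-1}
    - {"xyz":[-0.003,-0.024,-0.002],"dr":[0,0,0],"hand":-1}
    - {"xyz":[-0.003,-0.03,-0.002],"dr":[0,0,0],"hand":-1}

```text
time_s: 10.55
ee_pos: [498.7, 228.5, 35.0]
eef_rot: [146.7, 89.1, 54.5]
force: [0.2, 9.3, 0.8]
grip_width: 26.0
```

```bash
python3 -c "from h import *; pst()"
```

```text
t 10.6 tcp [498.7 228.5  35. ] fing [ 0.009  0.012 -1.   ] jawdir -2.26 grip 26.0 F [0.2 9.3 0.8] j [ 17.   21.8 104.2   0.7  53.3  18.8]
stand-local tcp [-33.4 106.5] tip ly -14.5 axis z 44.7
```

Call:
move_arm:
  steps:
    - {"xyz":[0.002,-0.006,0.001],"dr":[0,0,0],"hand":-1}
    - {"xyz":[0.002,-0.012,0.001],"dr":[0,0,0],"hand":-1}
    - {"xyz":[0.001,-0.018,0.001],"dr":[0,0,0],"hand":-1}
    - {"xyz":[0.001,-0.024,0.001],"dr":[0,0,0],"hand":-1}
    - {"xyz":[0.001,-0.028,0.001],"dr":[0,0,0],"hand":-1}

```text
time_s: 11.05
ee_pos: [499.6, 199.4, 35.9]
eef_rot: [146.4, 89.2, 54.2]
force: [-1.2, -0.6, -1.9]
grip_width: 25.9
```

Call:
move_arm:
  steps:
    - {"xyz":[0.001,-0.001,0],"dr":[0,0,0],"hand":-1}
    - {"xyz":[0.001,-0.001,0],"dr":[0,0,0],"hand":-1}
    - {"xyz":[0.001,-0.001,0],"dr":[0,0,0],"hand":-1}
    - {"xyz":[0.001,-0.001,0],"dr":[0,0,0],"hand":-1}
    - {"xyz":[0.001,-0.001,0],"dr":[0,0,0],"hand":-1}

```text
time_s: 11.55
ee_pos: [500.5, 198.6, 35.9]
eef_rot: [146.7, 89.2, 54.4]
force: [-0.3, -1.0, -1.8]
grip_width: 25.6
```

```bash
python3 - <<'E'
from h import *
pst(); 
c=bot.capture("side"); im=c["image"][220:320,200:360,::-1]
cv2.imwrite("pics/s5.png",cv2.resize(im,None,fx=4,fy=4,interpolation=cv2.INTER_CUBIC))
E
```

```text
t 11.6 tcp [500.5 198.6  35.9] fing [ 0.009  0.012 -1.   ] jawdir -2.26 grip 25.6 F [-0.3 -1.  -1.8] j [ 13.8  21.  105.3   0.7  53.   15.7]
stand-local tcp [-30.5  76.7] tip ly -44.3 axis z 45.6
```

View pics/s5.png

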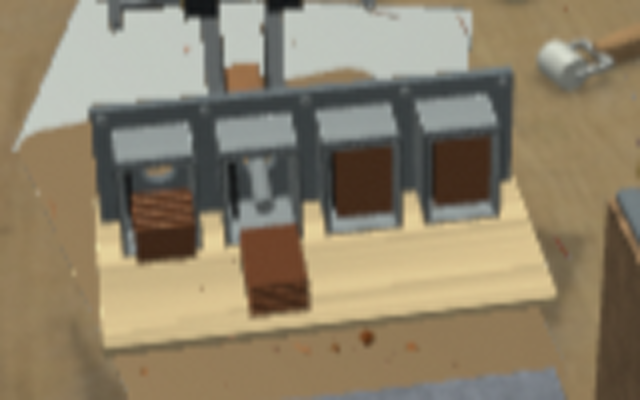

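Blank 2 now lies flat on the baseboard in front of its mouth, around (275,270). Blank 1 is still tilted. On to cutter 3 with the same depth.

Call:
move_arm:
  steps:
    - {"xyz":[0,0.02,0],"dr":[0,0,0],"hand":-1}
    - {"xyz":[0.001,0.04,0],"dr":[0,0,0],"hand":-1}
    - {"xyz":[0.002,0.06,0.001],"dr":[0,0,0],"hand":-1}
    - {"xyz":[0.003,0.08,0.001],"dr":[0,0,0],"hand":-1}
    - {"xyz":[0.003,0.095,0.001],"dr":[0,0,0],"hand":-1}

```text
time_s: 12.1
ee_pos: [503.7, 294.9, 36.9]
eef_rot: [146.2, 89.1, 53.9]
force: [0.1, -1.1, -2.2]
grip_width: 25.9
```

Call:
move_arm:
  steps:
    - {"xyz":[0.01,0,0],"dr":[0,0,0],"hand":-1}
    - {"xyz":[0.03,-0.001,0],"dr":[0,0,0],"hand":-1}
    - {"xyz":[0.05,-0.002,0],"dr":[0,0,0],"hand":-1}
    - {"xyz":[0.061,-0.002,0],"dr":[0,0,0],"hand":-1}
    - {"xyz":[0.061,-0.002,0],"dr":[0,0,0],"hand":-1}

```text
time_s: 12.6
ee_pos: [566.6, 292.2, 36.7]
eef_rot: [142.9, 89.1, 50.6]
force: [0.4, 0.4, -1.6]
grip_width: 26.0
```

```bash
python3 - <<'E'
from h import *
pst()
E
```

```text
t 12.6 tcp [566.6 292.2  36.7] fing [ 0.01   0.012 -1.   ] jawdir -2.31 grip 26.0 F [ 0.4  0.4 -1.6] j [20.8 28.  92.5  0.5 58.7 22.8]
stand-local tcp [ 32.  172.7] tip ly 51.7 axis z 46.4
```

Call:
move_arm:
  steps:
    - {"xyz":[-0.001,-0.002,-0.001],"dr":[0,0,0.003],"hand":-1}
    - {"xyz":[-0.001,-0.01,-0.001],"dr":[0,0,0.003],"hand":-1}
    - {"xyz":[-0.002,-0.02,-0.001],"dr":[0,0,0.003],"hand":-1}
    - {"xyz":[-0.002,-0.03,-0.001],"dr":[0,0,0.003],"hand":-1}
    - {"xyz":[-0.002,-0.036,-0.001],"dr":[0,0,0.003],"hand":-1}

```text
time_s: 13.1
ee_pos: [564.2, 254.8, 35.9]
eef_rot: [142.8, 89.1, 50.6]
force: [-0.2, -1.5, -1.5]
grip_width: 25.9
```

Call:
move_arm:
  steps:
    - {"xyz":[0,-0.006,0],"dr":[0,0,0],"hand":-1}
    - {"xyz":[0,-0.012,0],"dr":[0,0,0],"hand":-1}
    - {"xyz":[-0.001,-0.018,-0.001],"dr":[0,0,0],"hand":-1}
    - {"xyz":[-0.001,-0.024,-0.001],"dr":[0,0,0],"hand":-1}
    - {"xyz":[-0.001,-0.03,-0.001],"dr":[0,0,0],"hand":-1}

```text
time_s: 13.6
ee_pos: [564.7, 231.2, 36.6]
eef_rot: [152.0, 88.4, 59.6]
force: [-0.8, 13.5, 0.9]
grip_width: 26.0
```

```bash
python3 -c "from h import *; pst()"
```

```text
t 13.6 tcp [564.7 231.2  36.6] fing [ 0.014  0.024 -1.   ] jawdir -2.4 grip 26.0 F [-0.8 13.5  0.9] j [15.  25.8 96.6  1.3 56.5 16.7]
stand-local tcp [ 32.4 111.6] tip ly -9.4 axis z 46.3
```

Call:
move_arm:
  steps:
    - {"xyz":[-0.001,-0.006,-0.001],"dr":[0,0,0],"hand":-1}
    - {"xyz":[-0.002,-0.013,-0.001],"dr":[0,0,0],"hand":-1}
    - {"xyz":[-0.002,-0.02,-0.001],"dr":[0,0,0],"hand":-1}
    - {"xyz":[-0.003,-0.027,-0.001],"dr":[0,0,0],"hand":-1}
    - {"xyz":[-0.003,-0.034,-0.001],"dr":[0,0,0],"hand":-1}

```text
time_s: 14.1
ee_pos: [561.3, 196.2, 35.6]
eef_rot: [151.9, 88.5, 59.6]
force: [0.1, -0.2, -1.9]
grip_width: 25.7
```

```bash
python3 -c "from h import *; pst()"
```

```text
t 14.1 tcp [561.3 196.2  35.6] fing [ 0.014  0.023 -1.   ] jawdir -2.37 grip 25.7 F [ 0.1 -0.2 -1.9] j [11.8 24.8 98.6  1.4 55.5 13.4]
stand-local tcp [30.3 76.6] tip ly -44.4 axis z 45.3
```

Call:
move_arm:
  steps:
    - {"xyz":[0,0.02,0],"dr":[0,0,0],"hand":-1}
    - {"xyz":[0.001,0.04,0],"dr":[0,0,0],"hand":-1}
    - {"xyz":[0.002,0.06,0.001],"dr":[0,0,0],"hand":-1}
    - {"xyz":[0.003,0.08,0.001],"dr":[0,0,0],"hand":-1}
    - {"xyz":[0.003,0.094,0.001],"dr":[-0.02,0.008,0.004],"hand":-1}

```text
time_s: 14.6
ee_pos: [563.9, 289.6, 36.1]
eef_rot: [115.9, 89.7, 23.7]
force: [-0.2, 1.1, -2.5]
grip_width: 25.7
```

Call:
move_arm:
  steps:
    - {"xyz":[0.01,0,0],"dr":[0,0,0],"hand":-1}
    - {"xyz":[0.03,-0.001,0],"dr":[0,0,0],"hand":-1}
    - {"xyz":[0.05,-0.002,0],"dr":[0,0,0],"hand":-1}
    - {"xyz":[0.062,-0.002,0],"dr":[0,0,0],"hand":-1}
    - {"xyz":[0.062,-0.002,0],"dr":[0,0,0],"hand":-1}

```text
time_s: 15.1
ee_pos: [628.0, 286.2, 35.7]
eef_rot: [108.9, 89.7, 16.7]
force: [0.3, -0.3, -1.0]
grip_width: 25.8
```

```bash
python3 - <<'E'
from h import *
pst()
E
```

```text
t 15.1 tcp [628.  286.2  35.7] fing [ 0.005  0.002 -1.   ] jawdir -2.27 grip 25.8 F [ 0.3 -0.3 -1. ] j [18.7 32.2 84.6 -0.  62.9 21. ]
stand-local tcp [ 93.5 169. ] tip ly 48.0 axis z 45.4
```

Call:
move_arm:
  steps:
    - {"xyz":[0,-0.002,0.001],"dr":[0,0,0.003],"hand":-1}
    - {"xyz":[0,-0.01,0.001],"dr":[0,0,0.003],"hand":-1}
    - {"xyz":[-0.001,-0.02,0.001],"dr":[0,0,0.003],"hand":-1}
    - {"xyz":[-0.001,-0.028,0.001],"dr":[0,0,0.003],"hand":-1}
    - {"xyz":[-0.001,-0.033,0.001],"dr":[0,0,0.003],"hand":-1}

```text
time_s: 15.6
ee_pos: [627.4, 260.2, 38.0]
eef_rot: [156.4, 88.9, 64.0]
force: [-0.2, 23.2, -1.2]
grip_width: 26.1
```

Call:
move_arm:
  steps:
    - {"xyz":[0,-0.006,0],"dr":[0,0,0],"hand":-1}
    - {"xyz":[0,-0.012,0],"dr":[0,0,0],"hand":-1}
    - {"xyz":[-0.001,-0.018,-0.001],"dr":[0,0,0],"hand":-1}
    - {"xyz":[-0.002,-0.024,-0.001],"dr":[0,0,0],"hand":-1}
    - {"xyz":[-0.002,-0.03,-0.001],"dr":[0,0,0],"hand":-1}

```text
time_s: 16.1
ee_pos: [627.4, 244.5, 39.5]
eef_rot: [162.4, 87.4, 69.6]
force: [1.3, 31.9, -2.6]
grip_width: 25.7
```

```bash
python3 -c "from h import *; pst()"
```

```text
t 16.1 tcp [627.4 244.5  39.5] fing [ 0.016  0.043 -0.999] jawdir -2.73 grip 25.7 F [ 1.3 31.9 -2.6] j [14.1 30.1 88.1  2.5 60.3 15.6]
stand-local tcp [ 94.5 127.3] tip ly 6.3 axis z 49.2
```

Force is high (32 N). I'll stop and look.

```bash
python3 - <<'E'
from h import *
a=bot.capture("side")["image"][220:320,200:360,::-1]; b=bot.capture("scene")["image"][310:460,220:420,::-1]; w=bot.capture("wrist")["image"][:,:,::-1]
r=lambda i,s:cv2.resize(i,s,interpolation=cv2.INTER_CUBIC)
cv2.imwrite("pics/s6.png",np.hstack([np.vstack([r(a,(400,250)),r(b,(400,300))]),r(w,(400,300)) if 0 else np.vstack([r(w,(400,300)),np.zeros((250,400,3),np.uint8)])]))
E
```

```text
(no output)
```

View pics/s6.png

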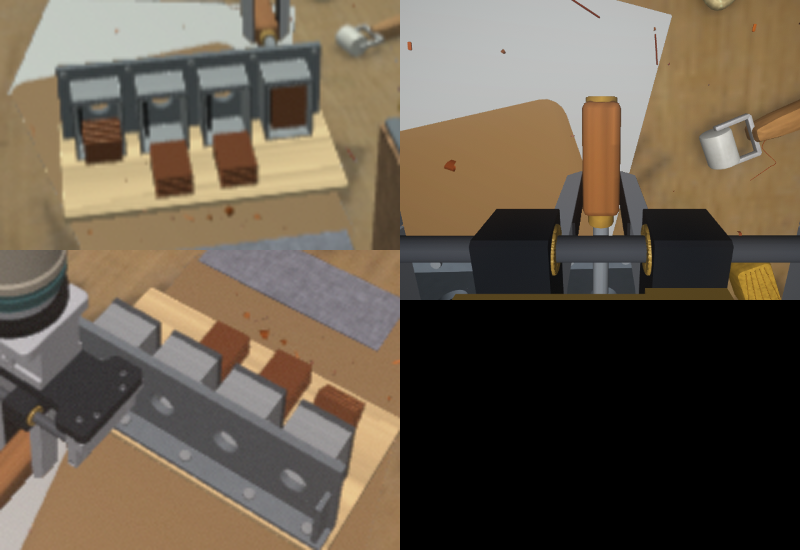

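Side view: blanks 2 and 3 lie flat, blank 1 is tilted and blank 4 is still in. In the wrist view the handle has slid back about 20 mm in the grip, so the rod caught the hole's edge. I'll back off, set the drift on the clear bench behind the stand and regrasp it squarely.

Call:
move_arm:
  steps:
    - {"xyz":[0,0.012,0],"dr":[0,0,0],"hand":-1}
    - {"xyz":[0,0.024,0],"dr":[0,0,0],"hand":-1}
    - {"xyz":[0,0.036,0],"dr":[-0.02,0.005,0.004],"hand":-1}
    - {"xyz":[-0.01,0.05,0],"dr":[-0.04,0.01,0.008],"hand":-1}
    - {"xyz":[-0.02,0.06,0],"dr":[-0.04,0.01,0.008],"hand":-1}

```text
time_s: 16.75
ee_pos: [606.8, 303.8, 39.1]
eef_rot: [87.6, 89.7, -4.6]
force: [-0.5, -0.7, -1.6]
grip_width: 25.6
```

Call:
move_arm:
  steps:
    - {"xyz":[-0.01,0,0],"dr":[0,0,0],"hand":-1}
    - {"xyz":[-0.02,0,0],"dr":[0,0,0],"hand":-1}
    - {"xyz":[-0.03,0,0],"dr":[0,0,0],"hand":-1}
    - {"xyz":[-0.04,0,0],"dr":[0,0,0],"hand":-1}
    - {"xyz":[-0.04,0,0],"dr":[0,0,0],"hand":-1}

```text
time_s: 17.25
ee_pos: [564.9, 303.1, 39.2]
eef_rot: [75.3, 89.8, -16.9]
force: [0.1, -0.6, -1.6]
grip_width: 25.9
```

```bash
python3 - <<'E'
from h import *
pst()
a=bot.capture("side")["image"][180:290,220:370,::-1]; w=bot.capture("wrist")["image"][:,:,::-1]
r=lambda i,s:cv2.resize(i,s,interpolation=cv2.INTER_CUBIC)
cv2.imwrite("pics/s7.png",np.hstack([r(a,(400,300)),r(w,(400,300))]))
E
```

```text
t 17.2 tcp [564.9 303.1  39.2] fing [ 0.003 -0.001 -1.   ] jawdir -2.2 grip 25.9 F [ 0.1 -0.6 -1.6] j [22.1 28.5 91.2 -0.1 60.2 24.3]
stand-local tcp [ 29.9 183.5] tip ly 62.5 axis z 48.9
```

View pics/s7.png

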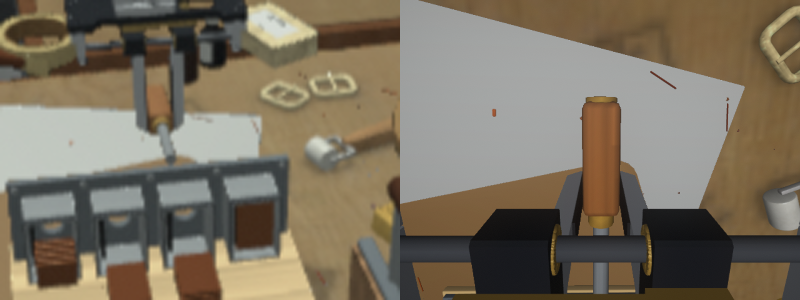

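Wrist view: the bench under the drift is clear and the junction shows at (600,218). I'll lower, release, close up with the gripper moved forward and regrasp.

Call:
move_arm:
  steps:
    - {"xyz":[0,0,-0.01],"dr":[0,0,0],"hand":-1}
    - {"xyz":[0,0,-0.02],"dr":[0,0,0],"hand":-1}
    - {"xyz":[0,0,-0.028],"dr":[0,0,0],"hand":-1}
    - {"xyz":[0,0,-0.032],"dr":[0,0,0],"hand":-1}
    - {"xyz":[0,0,-0.034],"dr":[0,0,0],"hand":-1}

```text
time_s: 17.85
ee_pos: [567.0, 302.5, 5.3]
eef_rot: [70.0, 89.7, -22.2]
force: [-1.8, -4.1, 5.6]
grip_width: 25.3
```

Call:
move_arm:
  steps:
    - {"xyz":[0,0,0],"dr":[0,0,0],"hand":-0.2}
    - {"xyz":[0,0,0],"dr":[0,0,0],"hand":-0.2}
    - {"xyz":[0,0,0],"dr":[0,0,0],"hand":-0.1}
    - {"xyz":[0,0,0],"dr":[0,0,0],"hand":-0.1}
    - {"xyz":[0,0,0],"dr":[0,0,0],"hand":-0.1}

```text
time_s: 18.35
ee_pos: [567.1, 302.7, 5.4]
eef_rot: [73.7, 89.7, -18.4]
force: [0.4, 0.2, 0.0]
grip_width: 42.0
```

```bash
python3 - <<'E'
from h import *
pst()
c=bot.capture("wrist"); im=c["image"].astype(int); cv2.imwrite("pics/w8.png",c["image"][:,:,::-1])
m=((im[:,:,0]-im[:,:,2]>70)&(im[:,:,1]<0.68*im[:,:,0])).astype(np.uint8)
n,l,s,ce=cv2.connectedComponentsWithStats(m)
for i in np.argsort(-s[1:,4])[:2]+1: x,y,w,h,_=s[i]; print(s[i],ce[i],[ray(c,q,22).round(1) for q in((x+w/2,y),(x+w/2,y+h))])
E
```

```text
t 18.4 tcp [567.1 302.7   5.4] fing [ 0.005 -0.002 -1.   ] jawdir -2.18 grip 42.0 F [0.4 0.2 0. ] j [22.  30.6 93.  -0.2 56.2 24.3]
stand-local tcp [ 32.1 183.3] tip ly 62.3 axis z 15.1
[ 295  171   52  172 8262] [320.18663762 255.74546115] [array([569.9, 362. ,  22. ]), array([567. , 284.5,  22. ])]
[115 181   6  14  79] [117.46835443 187.41772152] [array([487.3, 361.1,  22. ]), array([486.4, 355.4,  22. ])]
```

Call:
move_arm:
  steps:
    - {"xyz":[0,0.006,0],"dr":[0,0,0],"hand":-0.1}
    - {"xyz":[0.001,0.012,0],"dr":[0,0,0],"hand":-0.1}
    - {"xyz":[0.001,0.019,0],"dr":[0,0,0],"hand":-0.1}
    - {"xyz":[0.001,0.019,0],"dr":[0,0,0],"hand":-0.1}
    - {"xyz":[0.001,0.019,0],"dr":[0,0,0],"hand":-0.1}

```text
time_s: 18.9
ee_pos: [567.9, 322.0, 5.2]
eef_rot: [69.8, 89.7, -22.4]
force: [0.1, 0.3, -0.9]
grip_width: 42.3
```

Call:
move_arm:
  steps:
    - {"xyz":[0,0,0],"dr":[0,0,0],"hand":-1}
    - {"xyz":[0,0,0],"dr":[0,0,0],"hand":-1}
    - {"xyz":[0,0,0],"dr":[0,0,0],"hand":-1}
    - {"xyz":[0,0,0],"dr":[0,0,0],"hand":-1}
    - {"xyz":[0,0,0],"dr":[0,0,0],"hand":-1}

```text
time_s: 19.4
ee_pos: [567.8, 321.9, 5.2]
eef_rot: [67.8, 89.7, -24.4]
force: [-0.4, -0.1, -0.0]
grip_width: 25.7
```

```bash
python3 - <<'E'
from h import *
pst()
c=bot.capture("wrist"); im=c["image"].astype(int); cv2.imwrite("pics/w9.png",c["image"][:,:,::-1])
m=((im[:,:,0]-im[:,:,2]>70)&(im[:,:,1]<0.68*im[:,:,0])).astype(np.uint8)
n,l,s,ce=cv2.connectedComponentsWithStats(m)
for i in np.argsort(-s[1:,4])[:1]+1: x,y,w,h,_=s[i]; print(s[i],ce[i],[ray(c,q,22).round(1) for q in((x+w/2,y),(x+w/2,y+h))])
E
```

```text
t 19.4 tcp [567.8 321.9   5.2] fing [ 0.005 -0.002 -1.   ] jawdir -2.14 grip 25.7 F [-0.4 -0.1 -0. ] j [23.6 31.3 91.6 -0.3 56.9 25.9]
stand-local tcp [ 32.1 202.4] tip ly 81.4 axis z 14.9
[ 295  218   52  158 7643] [320.19861311 296.12508177] [array([569.9, 361.8,  22. ]), array([567.1, 286.6,  22. ])]
```

Call:
move_arm:
  steps:
    - {"xyz":[0,0,0.015],"dr":[0,0,0],"hand":-1}
    - {"xyz":[0,0,0.035],"dr":[0,0,0],"hand":-1}
    - {"xyz":[0.02,0,0.035],"dr":[0,0,0],"hand":-1}
    - {"xyz":[0.04,-0.001,0.035],"dr":[0,0,0],"hand":-1}
    - {"xyz":[0.058,-0.002,0.035],"dr":[0,0,0],"hand":-1}

```text
time_s: 19.95
ee_pos: [626.5, 319.8, 40.2]
eef_rot: [66.9, 89.7, -25.3]
force: [-0.4, -0.4, -1.7]
grip_width: 25.6
```

Call:
move_arm:
  steps:
    - {"xyz":[0.001,-0.01,0],"dr":[0,0,0],"hand":-1}
    - {"xyz":[0.002,-0.02,0],"dr":[0,0,0],"hand":-1}
    - {"xyz":[0.001,-0.031,0],"dr":[0,0,0],"hand":-1}
    - {"xyz":[0.001,-0.031,0],"dr":[0,0,0],"hand":-1}
    - {"xyz":[0.001,-0.031,0],"dr":[0,0,0],"hand":-1}

```text
time_s: 20.45
ee_pos: [626.8, 288.3, 40.4]
eef_rot: [68.2, 89.7, -24.0]
force: [-0.7, 0.3, -2.1]
grip_width: 25.9
```

```bash
sed -i 's/\[2\]+9.7/[2]+7.8/' h.py; python3 -c "from h import *; pst()"
```

```text
t 20.4 tcp [626.8 288.3  40.4] fing [ 0.004 -0.002 -1.   ] jawdir -2.18 grip 25.9 F [-0.7  0.3 -2.1] j [19.  32.  84.2 -0.2 63.6 21.3]
stand-local tcp [ 92.3 171.1] tip ly 50.1 axis z 48.2
```

Cautious entry this time.

Call:
move_arm:
  steps:
    - {"xyz":[0.001,-0.007,0],"dr":[0,0,0],"hand":-1}
    - {"xyz":[0,-0.014,0],"dr":[0,0,0],"hand":-1}
    - {"xyz":[0,-0.021,0],"dr":[0,0,0],"hand":-1}
    - {"xyz":[0,-0.028,0],"dr":[0,0,0],"hand":-1}
    - {"xyz":[-0.001,-0.034,0],"dr":[0,0,0],"hand":-1}

```text
time_s: 20.95
ee_pos: [625.9, 253.6, 40.4]
eef_rot: [68.1, 89.7, -24.1]
force: [-0.1, 0.4, -2.1]
grip_width: 25.9
```

```bash
python3 -c "from h import *; pst()"
```

```text
t 20.9 tcp [625.9 253.6  40.4] fing [ 0.005 -0.002 -1.   ] jawdir -2.19 grip 25.9 F [-0.1  0.4 -2.1] j [16.3 30.9 86.3 -0.2 62.6 18.6]
stand-local tcp [ 92.7 136.3] tip ly 15.3 axis z 48.2
```

In the hole freely. Push.

Call:
move_arm:
  steps:
    - {"xyz":[0,-0.006,-0.001],"dr":[0,0,0],"hand":-1}
    - {"xyz":[0,-0.012,-0.001],"dr":[0,0,0],"hand":-1}
    - {"xyz":[-0.001,-0.018,-0.001],"dr":[0,0,0],"hand":-1}
    - {"xyz":[-0.002,-0.024,-0.002],"dr":[0,0,0],"hand":-1}
    - {"xyz":[-0.002,-0.03,-0.002],"dr":[0,0,0],"hand":-1}

```text
time_s: 21.45
ee_pos: [625.3, 228.4, 39.9]
eef_rot: [130.5, 89.4, 38.2]
force: [0.5, 10.9, 1.8]
grip_width: 25.7
```

```bash
python3 -c "from h import *; pst()"
```

```text
t 21.4 tcp [625.3 228.4  39.9] fing [ 0.009  0.007 -1.   ] jawdir -2.28 grip 25.7 F [ 0.5 10.9  1.8] j [13.9 30.  88.1  0.3 61.3 16.1]
stand-local tcp [ 93.1 111.1] tip ly -9.9 axis z 47.7
```

Call:
move_arm:
  steps:
    - {"xyz":[0,-0.006,-0.001],"dr":[0,0,0],"hand":-1}
    - {"xyz":[0,-0.013,-0.001],"dr":[0,0,0],"hand":-1}
    - {"xyz":[-0.001,-0.02,-0.001],"dr":[0,0,0],"hand":-1}
    - {"xyz":[-0.002,-0.027,-0.001],"dr":[0,0,0],"hand":-1}
    - {"xyz":[-0.002,-0.035,-0.001],"dr":[0,0,0],"hand":-1}

```text
time_s: 21.95
ee_pos: [622.9, 192.3, 38.6]
eef_rot: [130.5, 89.4, 38.2]
force: [0.5, -0.4, -1.0]
grip_width: 25.6
```

```bash
python3 -c "from h import *; pst()"
```

```text
t 21.9 tcp [622.9 192.3  38.6] fing [ 0.008  0.006 -1.   ] jawdir -2.29 grip 25.6 F [ 0.5 -0.4 -1. ] j [10.9 29.1 90.1  0.3 60.3 13. ]
stand-local tcp [92. 75.] tip ly -46.0 axis z 46.4
```

Call:
move_arm:
  steps:
    - {"xyz":[0.001,0.02,0],"dr":[0,0,0],"hand":-1}
    - {"xyz":[0.002,0.04,0],"dr":[0,0,0],"hand":-1}
    - {"xyz":[0.003,0.06,0.001],"dr":[0,0,0],"hand":-1}
    - {"xyz":[0.004,0.08,0.001],"dr":[0,0,0],"hand":-1}
    - {"xyz":[0.004,0.098,0.001],"dr":[-0.008,0.004,0.003],"hand":-1}

```text
time_s: 22.45
ee_pos: [626.8, 292.8, 39.6]
eef_rot: [70.7, 89.7, -21.3]
force: [0.4, -0.3, -1.4]
grip_width: 25.8
```

Call:
move_arm:
  steps:
    - {"xyz":[-0.03,0.002,0],"dr":[0,0,0],"hand":-1}
    - {"xyz":[-0.07,0.004,0],"dr":[0,0,0],"hand":-1}
    - {"xyz":[-0.11,0.005,0],"dr":[0,0,0],"hand":-1}
    - {"xyz":[-0.15,0.006,0],"dr":[0,0,0],"hand":-1}
    - {"xyz":[-0.185,0.007,0],"dr":[0,0,0],"hand":-1}

```text
time_s: 22.95
ee_pos: [439.4, 300.8, 39.6]
eef_rot: [60.5, 89.8, -31.5]
force: [-0.3, 0.7, -1.6]
grip_width: 25.8
```

```bash
python3 -c "from h import *; pst()"
```

```text
t 22.9 tcp [439.4 300.8  39.6] fing [ 0.003 -0.002 -1.   ] jawdir -1.95 grip 25.8 F [-0.3  0.7 -1.6] j [ 27.   20.6 105.3  -0.2  53.9  29.1]
stand-local tcp [-95.4 176.6] tip ly 55.6 axis z 47.4
```

Call:
move_arm:
  steps:
    - {"xyz":[0.002,-0.004,0],"dr":[0,0,0],"hand":-1}
    - {"xyz":[0.002,-0.016,0],"dr":[0,0,0],"hand":-1}
    - {"xyz":[0.001,-0.028,0],"dr":[0,0,0],"hand":-1}
    - {"xyz":[0.001,-0.04,0],"dr":[0,0,0],"hand":-1}
    - {"xyz":[0,-0.052,0],"dr":[0,0,0],"hand":-1}

```text
time_s: 23.45
ee_pos: [440.5, 247.5, 39.6]
eef_rot: [62.9, 89.7, -29.1]
force: [0.6, -0.9, -1.1]
grip_width: 25.6
```

```bash
python3 -c "from h import *; pst()"
```

```text
t 23.4 tcp [440.5 247.5  39.6] fing [ 0.004 -0.002 -1.   ] jawdir -2.01 grip 25.6 F [ 0.6 -0.9 -1.1] j [ 21.6  18.7 108.7  -0.2  52.5  23.8]
stand-local tcp [-92.4 123.4] tip ly 2.4 axis z 47.4
```

Call:
move_arm:
  steps:
    - {"xyz":[0,-0.01,-0.001],"dr":[0,0,0],"hand":-1}
    - {"xyz":[-0.001,-0.02,-0.001],"dr":[0,0,0],"hand":-1}
    - {"xyz":[-0.001,-0.03,-0.001],"dr":[0,0,0],"hand":-1}
    - {"xyz":[-0.002,-0.04,-0.002],"dr":[0,0,0],"hand":-1}
    - {"xyz":[-0.002,-0.049,-0.002],"dr":[0,0,0],"hand":-1}

```text
time_s: 23.95
ee_pos: [438.1, 197.6, 37.4]
eef_rot: [57.4, 89.8, -34.6]
force: [-0.7, -0.6, -1.4]
grip_width: 26.0
```

Call:
move_arm:
  steps:
    - {"xyz":[0,0,0],"dr":[0,0,0],"hand":-1}
    - {"xyz":[0,0,0],"dr":[0,0,0],"hand":-1}
    - {"xyz":[0,0,0],"dr":[0,0,0],"hand":-1}
    - {"xyz":[0,0,0],"dr":[0,0,0],"hand":-1}
    - {"xyz":[0,0,0],"dr":[0,0,0],"hand":-1}

```text
time_s: 24.45
ee_pos: [438.2, 197.9, 37.5]
eef_rot: [60.4, 89.8, -31.6]
force: [-0.9, -0.3, -1.0]
grip_width: 25.7
```

```bash
python3 - <<'E'
from h import *
pst()
a=bot.capture("side")["image"][220:320,200:360,::-1]
cv2.imwrite("pics/s10.png",cv2.resize(a,None,fx=5,fy=5,interpolation=cv2.INTER_CUBIC))
E
```

```text
t 24.4 tcp [438.2 197.9  37.5] fing [ 0.004 -0.002 -1.   ] jawdir -1.99 grip 25.7 F [-0.9 -0.3 -1. ] j [ 16.2  17.1 111.8  -0.2  51.   18.3]
stand-local tcp [-92.8  73.7] tip ly -47.3 axis z 45.3
```

View pics/s10.png

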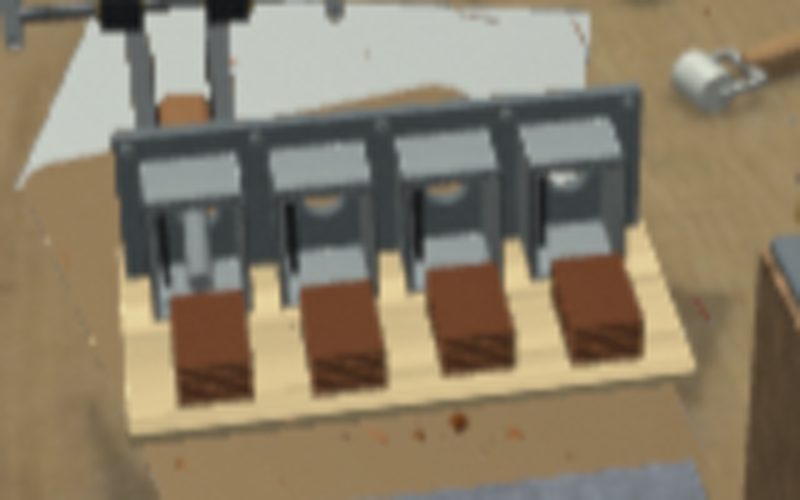

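All four blanks lie flat in front of their mouths. I'll compute their centres from the top faces and take the drift back to its pad.

```bash
python3 - <<'E'
from h import *
c=bot.capture("side")
for k,q in enumerate([[(170,296),(243,291),(252,368),(180,378)],[(300,288),(370,280),(385,357),(310,368)],[(427,270),(497,262),(514,341),(440,352)],[(552,260),(618,253),(642,333),(570,341)]]):
    P=np.array([ray(c,(200+u/5,220+v/5),32) for u,v in q]); d=(P[3]+P[2]-P[0]-P[1])/2
    print(k+1,P.mean(0).round(1),loc(P.mean(0)).round(1),"len",np.hypot(*d[:2]).round(1),"wid",np.hypot(*(P[1]-P[0])[:2]).round(1),"ang",np.degrees(np.arctan2(d[1],d[0])).round(1))
E
```

```text
1 [435.5  59.5  32. ] [-90.4 -64.7] len 61.3 wid 34.6 ang -91.6
2 [496.   54.3  32. ] [-29.7 -67.7] len 61.1 wid 33.9 ang -92.7
3 [557.7  54.6  32. ] [ 31.9 -65.1] len 63.7 wid 34.6 ang -94.2
4 [618.2  49.2  32. ] [ 92.6 -68.2] len 64.5 wid 33.1 ang -94.2
```

Call:
move_arm:
  steps:
    - {"xyz":[0.001,0.02,0.001],"dr":[0,0,0],"hand":-1}
    - {"xyz":[0.002,0.04,0.001],"dr":[0,0,0],"hand":-1}
    - {"xyz":[0.003,0.06,0.001],"dr":[0,0,0],"hand":-1}
    - {"xyz":[0.004,0.08,0.001],"dr":[0,0,0],"hand":-1}
    - {"xyz":[0.004,0.1,0.001],"dr":[0,0,0],"hand":-1}

```text
time_s: 25.05
ee_pos: [442.2, 298.8, 38.4]
eef_rot: [59.2, 89.8, -32.8]
force: [-0.5, -0.2, -2.2]
grip_width: 26.1
```

Call:
move_arm:
  steps:
    - {"xyz":[0,0,0.03],"dr":[0,0,0],"hand":-1}
    - {"xyz":[0,0,0.06],"dr":[0,0,0],"hand":-1}
    - {"xyz":[0,0,0.09],"dr":[0,0,0],"hand":-1}
    - {"xyz":[0,0,0.11],"dr":[0,0,0],"hand":-1}
    - {"xyz":[0,0,0.11],"dr":[0,0,0],"hand":-1}

```text
time_s: 25.55
ee_pos: [444.2, 300.0, 151.2]
eef_rot: [96.8, 89.5, 4.8]
force: [0.7, 0.3, -0.8]
grip_width: 25.6
```

Call:
move_arm:
  steps:
    - {"xyz":[0.004,-0.024,0],"dr":[0,0,0.105],"hand":-1}
    - {"xyz":[0.008,-0.048,0],"dr":[0,0,0.21],"hand":-1}
    - {"xyz":[0.012,-0.072,0],"dr":[0,0,0.315],"hand":-1}
    - {"xyz":[0.017,-0.098,0],"dr":[0,0,0.42],"hand":-1}
    - {"xyz":[0.022,-0.122,0],"dr":[0,0,0.521],"hand":-1}

```text
time_s: 26.05
ee_pos: [465.1, 176.8, 149.6]
eef_rot: [104.3, 89.6, 42.5]
force: [0.4, 1.1, -1.6]
grip_width: 25.8
```

Call:
move_arm:
  steps:
    - {"xyz":[0.004,-0.024,0],"dr":[0,0,0.105],"hand":-1}
    - {"xyz":[0.008,-0.048,0],"dr":[0,0,0.21],"hand":-1}
    - {"xyz":[0.012,-0.072,0],"dr":[0,0,0.315],"hand":-1}
    - {"xyz":[0.017,-0.098,0],"dr":[0,0,0.42],"hand":-1}
    - {"xyz":[0.022,-0.122,0],"dr":[0,0,0.521],"hand":-1}

```text
time_s: 26.55
ee_pos: [486.1, 53.7, 147.9]
eef_rot: [127.5, 89.6, 95.8]
force: [0.9, 0.2, -2.4]
grip_width: 25.6
```

Call:
move_arm:
  steps:
    - {"xyz":[0.004,-0.024,0],"dr":[0,0,0.105],"hand":-1}
    - {"xyz":[0.008,-0.048,0],"dr":[0,0,0.21],"hand":-1}
    - {"xyz":[0.012,-0.072,0],"dr":[0,0,0.315],"hand":-1}
    - {"xyz":[0.017,-0.098,0],"dr":[0,0,0.42],"hand":-1}
    - {"xyz":[0.022,-0.122,0],"dr":[0,0,0.521],"hand":-1}

```text
time_s: 27.05
ee_pos: [507.2, -69.2, 146.3]
eef_rot: [138.8, 89.5, 137.1]
force: [0.5, 0.3, -2.0]
grip_width: 26.1
```

```bash
python3 -c "from h import *; pst()"
```

```text
t 27.1 tcp [507.2 -69.2 146.3] fing [-0.007  0.006 -1.   ] jawdir 88.31 grip 26.1 F [ 0.5  0.3 -2. ] j [ -15.7   13.1   98.9    0.2   68.5 -104.1]
stand-local tcp [ -13.9 -190.6] tip ly -311.6 axis z 154.1
```

Call:
move_arm:
  steps:
    - {"xyz":[0,-0.001,-0.03],"dr":[-0.006,-0.007,-0.012],"hand":-1}
    - {"xyz":[0,-0.001,-0.06],"dr":[-0.006,-0.007,-0.012],"hand":-1}
    - {"xyz":[0,-0.001,-0.09],"dr":[-0.006,-0.007,-0.012],"hand":-1}
    - {"xyz":[0,-0.001,-0.11],"dr":[-0.006,-0.007,-0.012],"hand":-1}
    - {"xyz":[0,-0.001,-0.12],"dr":[-0.006,-0.007,-0.012],"hand":-1}

```text
time_s: 27.55
ee_pos: [504.6, -69.5, 23.1]
eef_rot: [164.6, 89.7, 162.2]
force: [-0.2, 0.3, -2.0]
grip_width: 25.7
```

Call:
move_arm:
  steps:
    - {"xyz":[0,0,-0.005],"dr":[0,0,0],"hand":-1}
    - {"xyz":[0,0,-0.01],"dr":[0,0,0],"hand":-1}
    - {"xyz":[0,0,-0.014],"dr":[0,0,0],"hand":-1}
    - {"xyz":[0,0,-0.015],"dr":[0,0,0],"hand":-1}
    - {"xyz":[0,0,-0.015],"dr":[0,0,0],"hand":0}

```text
time_s: 28.05
ee_pos: [505.7, -69.7, 9.0]
eef_rot: [162.6, 89.8, 160.2]
force: [0.1, -0.8, 0.8]
grip_width: 30.8
```

Call:
move_arm:
  steps:
    - {"xyz":[0,0,0],"dr":[0,0,0],"hand":0.2}
    - {"xyz":[0,0,0],"dr":[0,0,0],"hand":0.2}
    - {"xyz":[0,0,0],"dr":[0,0,0],"hand":0.2}
    - {"xyz":[0,0,0.01],"dr":[0,0,0],"hand":0.2}
    - {"xyz":[0,0,0.04],"dr":[0,0,0],"hand":0.2}

```text
time_s: 28.55
ee_pos: [503.4, -69.1, 47.8]
eef_rot: [165.4, 89.5, 163.1]
force: [0.7, -0.4, 0.4]
grip_width: 56.2
```

```bash
python3 -c "from h import *; pst()"
```

```text
t 28.6 tcp [503.4 -69.1  47.8] fing [-0.009  0.003 -1.   ] jawdir 87.62 grip 56.2 F [ 0.7 -0.4  0.4] j [ -15.7   18.6  107.2    0.    54.7 -103.3]
stand-local tcp [ -17.7 -190.7] tip ly -311.7 axis z 55.6
```

Call:
move_arm:
  steps:
    - {"xyz":[0,0.0,0.04],"dr":[0,0,-0.148],"hand":0.1}
    - {"xyz":[-0.008,0.015,0.07],"dr":[0,0,-0.296],"hand":0.1}
    - {"xyz":[-0.016,0.03,0.07],"dr":[0,0,-0.444],"hand":0.1}
    - {"xyz":[-0.025,0.045,0.07],"dr":[0,0,-0.592],"hand":0.1}
    - {"xyz":[-0.034,0.064,0.07],"dr":[0,0,-0.74],"hand":0.1}

```text
time_s: 29.05
ee_pos: [469.4, -4.9, 118.9]
eef_rot: [156.2, 89.5, 111.0]
force: [0.2, -0.3, -0.1]
grip_width: 51.6
```

Call:
move_arm:
  steps:
    - {"xyz":[-0.008,0.015,0],"dr":[0,0,-0.148],"hand":0.1}
    - {"xyz":[-0.016,0.03,0],"dr":[0,0,-0.296],"hand":0.1}
    - {"xyz":[-0.025,0.045,0],"dr":[0,0,-0.444],"hand":0.1}
    - {"xyz":[-0.034,0.06,0],"dr":[0,0,-0.592],"hand":0.1}
    - {"xyz":[-0.034,0.064,0],"dr":[0,0,-0.74],"hand":0.1}

```text
time_s: 29.55
ee_pos: [433.9, 60.3, 119.5]
eef_rot: [161.2, 89.5, 73.3]
force: [-0.4, -0.4, -0.4]
grip_width: 51.6
```

Call:
move_arm:
  steps:
    - {"xyz":[0,0,0],"dr":[0,0,-0.08],"hand":0.1}
    - {"xyz":[0,0,0],"dr":[0,0,-0.08],"hand":0.1}
    - {"xyz":[0,0,0],"dr":[0,0,-0.08],"hand":0.1}
    - {"xyz":[0,0,0],"dr":[0,0,-0.08],"hand":0.1}
    - {"xyz":[0,0,0],"dr":[0,0,-0.08],"hand":0.1}

```text
time_s: 30.05
ee_pos: [434.0, 60.1, 119.6]
eef_rot: [160.8, 89.5, 68.4]
force: [0.6, 0.0, -1.2]
grip_width: 51.6
```

```bash
python3 - <<'E'
from h import *
st(); c=bot.capture("wrist"); im=c["image"].astype(int)
g=im.sum(2); m=((im[:,:,0]>1.6*im[:,:,2])&(im[:,:,0]-im[:,:,2]>35)&(im[:,:,0]<150)&(im[:,:,1]<0.68*im[:,:,0])).astype(np.uint8)
n,l,s,ce=cv2.connectedComponentsWithStats(cv2.morphologyEx(m,cv2.MORPH_OPEN,np.ones((5,5))))
for i in range(1,n):
    if s[i,4]>800: print(s[i],ce[i].round(),ray(c,ce[i],32).round(1))
v=c["image"][:,:,::-1].copy(); cv2.imwrite("pics/w11.png",v)
E
```

```text
t 30.1 tcp [434.   60.1 119.6] fing [ 0.003  0.008 -1.   ] jawdir -2.4 grip 51.6 F [ 0.6  0.  -1.2] j [ -1.6   8.  110.    0.5  61.9   0.5]
[ 464  185   68   84 4881] [496. 227.] [556.1  66.4  32. ]
[ 545  188   78   84 5561] [583. 229.] [615.9  62.6  32. ]
[ 382  191   58   83 4526] [410. 232.] [496.4  66.   32. ]
[ 298  192   50   79 3396] [325. 236.] [437.5  65.5  32. ]
```

View pics/w11.png

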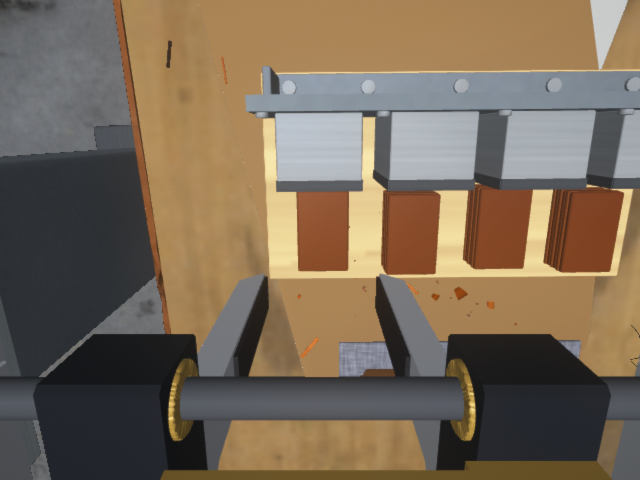

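Wrist view: the four blanks' front edges are at v≈270 and the board's front edge at v≈277, and b1 spans u=298–348. I'll check the wrist camera against the known board edge.

```bash
python3 - <<'E'
from h import *
c=bot.capture("wrist")
print("board edge",[loc(ray(c,q,8)).round(1) for q in((300,277),(450,277.5),(600,275.5))],"left edge",loc(ray(c,(268,230),8)).round(1))
for q in((323,271),(412,273),(500,267),(587,270)): p=ray(c,q,32); print(loc(p).round(1),p.round(1))
E
```

```text
board edge [array([-107.5,  -97.7]), array([  8.9, -98.7]), array([125.3, -97.6])] left edge [-130.9  -60.2]
[-89.8 -84.4] [435.3  39.7  32. ]
[-26.6 -86.3] [498.4  35.6  32. ]
[ 35.5 -82.1] [560.6  37.5  32. ]
[ 97.5 -84.6] [622.5  32.6  32. ]
```

Call:
move_arm:
  steps:
    - {"xyz":[0,0.006,-0.03],"dr":[-0.008,0.003,0],"hand":0.1}
    - {"xyz":[0,0.006,-0.06],"dr":[-0.008,0.003,0],"hand":0.1}
    - {"xyz":[0,0.006,-0.085],"dr":[-0.008,0.003,0],"hand":0.1}
    - {"xyz":[0,0.006,-0.1],"dr":[-0.008,0.003,0],"hand":0.1}
    - {"xyz":[0,0.006,-0.108],"dr":[-0.008,0.003,0],"hand":0.1}

```text
time_s: 30.65
ee_pos: [433.0, 66.1, 10.2]
eef_rot: [-80.9, 89.8, -173.3]
force: [0.7, -0.1, 0.3]
grip_width: 51.7
```

Call:
move_arm:
  steps:
    - {"xyz":[0,0,0],"dr":[0,0,0],"hand":-1}
    - {"xyz":[0,0,0],"dr":[0,0,0],"hand":-1}
    - {"xyz":[0,0,0],"dr":[0,0,0],"hand":-1}
    - {"xyz":[0,0,0],"dr":[0,0,0],"hand":-1}
    - {"xyz":[0,0,0],"dr":[0,0,0],"hand":-1}

```text
time_s: 31.15
ee_pos: [433.4, 66.1, 10.7]
eef_rot: [-76.4, 89.9, -168.8]
force: [-0.4, -0.3, 1.4]
grip_width: 35.7
```

```bash
python3 -c "from h import *; st()"
```

```text
t 31.1 tcp [433.4  66.1  10.7] fing [-0.002 -0.    -1.   ] jawdir -2.41 grip 35.7 F [-0.4 -0.3  1.4] j [ -0.4  16.4 118.5  -0.   45.2   2. ]
```

Call:
move_arm:
  steps:
    - {"xyz":[0,0,0.03],"dr":[0,0,0],"hand":-1}
    - {"xyz":[0,0,0.07],"dr":[0,0,0],"hand":-1}
    - {"xyz":[0.004,-0.03,0.11],"dr":[0,0,-0.148],"hand":-1}
    - {"xyz":[0.008,-0.07,0.11],"dr":[0,0,-0.296],"hand":-1}
    - {"xyz":[0.013,-0.11,0.11],"dr":[0,0,-0.444],"hand":-1}

```text
time_s: 31.65
ee_pos: [447.5, -45.0, 122.8]
eef_rot: [104.0, 89.8, -14.1]
force: [0.6, -1.0, -1.7]
grip_width: 36.0
```

Call:
move_arm:
  steps:
    - {"xyz":[0.003,-0.021,0],"dr":[0,0,-0.148],"hand":-1}
    - {"xyz":[0.006,-0.042,0],"dr":[0,0,-0.296],"hand":-1}
    - {"xyz":[0.009,-0.063,0],"dr":[0,0,-0.444],"hand":-1}
    - {"xyz":[0.012,-0.084,0],"dr":[0,0,-0.592],"hand":-1}
    - {"xyz":[0.013,-0.105,0],"dr":[0,0,-0.74],"hand":-1}

```text
time_s: 32.15
ee_pos: [460.6, -150.9, 123.0]
eef_rot: [110.0, 89.8, -50.9]
force: [-0.4, -0.3, -1.2]
grip_width: 35.7
```

Call:
move_arm:
  steps:
    - {"xyz":[0.003,-0.03,0],"dr":[0,0,-0.1],"hand":-1}
    - {"xyz":[0.006,-0.06,0],"dr":[0,0,-0.2],"hand":-1}
    - {"xyz":[0.009,-0.09,0],"dr":[0,0,-0.345],"hand":-1}
    - {"xyz":[0.013,-0.105,0],"dr":[0,0,-0.345],"hand":-1}
    - {"xyz":[0.013,-0.105,0],"dr":[0,0,-0.345],"hand":-1}

```text
time_s: 32.65
ee_pos: [474.3, -257.5, 123.0]
eef_rot: [118.4, 89.7, -62.2]
force: [-0.3, 0.4, -0.9]
grip_width: 35.7
```

```bash
python3 -c "
from h import *
st(); c=bot.capture('wrist'); cv2.imwrite('pics/w12.png',c['image'][:,:,::-1])"
```

```text
t 32.6 tcp [ 474.3 -257.5  123. ] fing [ 0.002 -0.004 -1.   ] jawdir -90.58 grip 35.7 F [-0.3  0.4 -0.9] j [-35.8  16.1  98.2  -0.1  65.5  54.8]
```

View pics/w12.png

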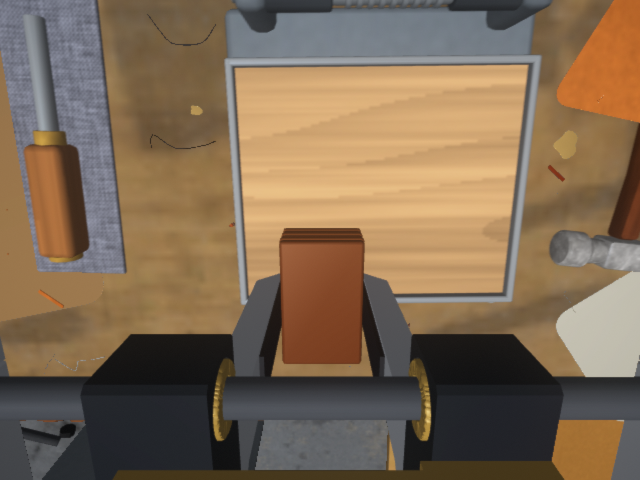

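Wrist view: blank 1 is held level and lengthwise along x. The bed's inner rim corners are at (234,67), (528,66), (510,297) and (246,300), and the drift is on its pad. I'll refine the bed centre.

```bash
python3 - <<'E'
from h import *
o,R=st(); c=bot.capture("wrist")
P=np.array([ray(c,q,37) for q in((234,65),(530,65),(511,298),(244,300))]); print(P.round(1),P.mean(0).round(1))
# held blank: top face corners; top z ~ tcp-10.7+32
z=o["ee_pos"][2]+21.3-7
Q=np.array([ray(c,q,o["ee_pos"][2]+21.3) for q in((281,243),(363,243),(362,363),(282,363))]); print(Q.round(1),(Q.mean(0)-o["ee_pos"]).round(1))
E
```

```text
t 32.7 tcp [ 473.5 -255.8  122.8] fing [ 0.001 -0.002 -1.   ] jawdir -90.55 grip 35.7 F [ 0.1 -0.  -1.1] j [-35.7  16.1  98.3  -0.1  65.5  54.9]
[[ 589.1 -203.1   37. ]
 [ 587.6 -385.9   37. ]
 [ 432.2 -391.8   37. ]
 [ 432.5 -200.    37. ]] [ 510.3 -295.2   37. ]
[[ 504.8 -239.3  144.1]
 [ 504.5 -273.2  144.1]
 [ 448.6 -273.7  144.1]
 [ 448.9 -237.8  144.1]] [ 3.1 -0.3 21.3]
```

Call:
move_arm:
  steps:
    - {"xyz":[-0.003,0.002,-0.02],"dr":[0,0,0.01],"hand":-1}
    - {"xyz":[-0.005,0.004,-0.045],"dr":[0,0,0.01],"hand":-1}
    - {"xyz":[-0.005,0.004,-0.07],"dr":[0,0,0.01],"hand":-1}
    - {"xyz":[-0.005,0.004,-0.083],"dr":[0,0,0.01],"hand":-1}
    - {"xyz":[-0.005,0.004,-0.089],"dr":[0,0,0.01],"hand":-1}

```text
time_s: 33.25
ee_pos: [466.9, -248.3, 32.6]
eef_rot: [-18.0, 89.9, 162.2]
force: [-3.1, 0.8, 29.3]
grip_width: 35.9
```

```bash
python3 -c "
from h import *
st()"
```

```text
t 33.2 tcp [ 466.9 -248.3   32.6] fing [-0.002  0.001 -1.   ] jawdir -89.8 grip 35.9 F [-3.1  0.8 29.3] j [-3.55e+01  2.10e+01  1.06e+02 -1.00e-01  5.31e+01  5.43e+01]
```

Call:
move_arm:
  steps:
    - {"xyz":[0,0,0.001],"dr":[0,0,0],"hand":0.1}
    - {"xyz":[0,0,0.001],"dr":[0,0,0],"hand":0.1}
    - {"xyz":[0,0,0.001],"dr":[0,0,0],"hand":0.1}
    - {"xyz":[0,0,0.01],"dr":[0,0,0],"hand":0.1}
    - {"xyz":[0,0,0.04],"dr":[0,0,0],"hand":0.1}

```text
time_s: 33.75
ee_pos: [465.2, -247.1, 71.6]
eef_rot: [-29.7, 89.5, 150.5]
force: [0.6, -0.2, 0.0]
grip_width: 51.9
```

Call:
move_arm:
  steps:
    - {"xyz":[0,0,0.04],"dr":[0,0,0],"hand":0.1}
    - {"xyz":[0.002,0.03,0.05],"dr":[0,0,0.148],"hand":0.1}
    - {"xyz":[0.005,0.06,0.05],"dr":[0,0,0.296],"hand":0.1}
    - {"xyz":[0.007,0.09,0.05],"dr":[0,0,0.444],"hand":0.1}
    - {"xyz":[0.009,0.12,0.05],"dr":[0,0,0.53],"hand":0.1}

```text
time_s: 34.25
ee_pos: [474.6, -126.3, 123.0]
eef_rot: [-21.8, 89.7, -171.0]
force: [-0.7, 0.6, 0.3]
grip_width: 51.8
```

Call:
move_arm:
  steps:
    - {"xyz":[0.002,0.02,0],"dr":[0,0,0.1],"hand":0.1}
    - {"xyz":[0.004,0.04,0],"dr":[0,0,0.2],"hand":0.1}
    - {"xyz":[0.006,0.06,0],"dr":[0,0,0.3],"hand":0.1}
    - {"xyz":[0.008,0.08,0],"dr":[0,0,0.4],"hand":0.1}
    - {"xyz":[0.01,0.1,0],"dr":[0,0,0.5],"hand":0.1}

```text
time_s: 34.75
ee_pos: [485.0, -25.6, 124.2]
eef_rot: [-4.6, 89.7, -124.9]
force: [-0.9, -0.7, -0.0]
grip_width: 51.6
```

Call:
move_arm:
  steps:
    - {"xyz":[0.002,0.03,0],"dr":[0,0,0.1],"hand":0.1}
    - {"xyz":[0.004,0.06,0],"dr":[0,0,0.2],"hand":0.1}
    - {"xyz":[0.006,0.09,0],"dr":[0,0,0.3],"hand":0.1}
    - {"xyz":[0.01,0.09,0],"dr":[0,0,0.4],"hand":0.1}
    - {"xyz":[0.01,0.09,0],"dr":[0,0,0.5],"hand":0.1}

```text
time_s: 35.25
ee_pos: [495.9, 65.4, 125.4]
eef_rot: [21.4, 89.7, -69.9]
force: [-0.4, -0.7, -0.3]
grip_width: 51.8
```

```bash
python3 -c "
from h import *
st()"
```

```text
t 35.2 tcp [495.9  65.4 125.4] fing [ 0.002 -0.005 -1.   ] jawdir -1.31 grip 51.8 F [-0.4 -0.7 -0.3] j [ -0.2  12.9 102.5  -0.3  64.5   1.2]
```

Call:
move_arm:
  steps:
    - {"xyz":[0,-0.003,-0.03],"dr":[0.004,0,-0.015],"hand":0.1}
    - {"xyz":[0,-0.003,-0.06],"dr":[0.004,0,-0.015],"hand":0.1}
    - {"xyz":[0,-0.003,-0.09],"dr":[0.004,0,-0.015],"hand":0.1}
    - {"xyz":[0,-0.003,-0.106],"dr":[0.004,0,-0.015],"hand":0.1}
    - {"xyz":[0,-0.003,-0.113],"dr":[0.004,0,-0.015],"hand":0.1}

```text
time_s: 35.75
ee_pos: [495.3, 62.3, 11.7]
eef_rot: [4.0, 90.0, -88.2]
force: [0.1, 0.2, -0.4]
grip_width: 51.8
```

Call:
move_arm:
  steps:
    - {"xyz":[0,0,0],"dr":[0,0,0],"hand":-1}
    - {"xyz":[0,0,0],"dr":[0,0,0],"hand":-1}
    - {"xyz":[0,0,0],"dr":[0,0,0],"hand":-1}
    - {"xyz":[0,0,0],"dr":[0,0,0],"hand":-1}
    - {"xyz":[0,0,0],"dr":[0,0,0],"hand":-1}

```text
time_s: 36.25
ee_pos: [496.3, 62.3, 12.8]
eef_rot: [75.9, 89.8, -16.2]
force: [0.5, -0.3, 5.5]
grip_width: 35.5
```

```bash
python3 -c "
from h import *
st()"
```

```text
t 36.2 tcp [496.3  62.3  12.8] fing [ 0.003 -0.001 -1.   ] jawdir -2.18 grip 35.5 F [ 0.5 -0.3  5.5] j [-8.000e-01  2.030e+01  1.111e+02 -1.000e-01  4.840e+01  1.400e+00]
```

Call:
move_arm:
  steps:
    - {"xyz":[0,0,0.03],"dr":[0,0,0],"hand":-1}
    - {"xyz":[0,0,0.07],"dr":[0,0,0],"hand":-1}
    - {"xyz":[-0.004,-0.03,0.11],"dr":[0,0,-0.148],"hand":-1}
    - {"xyz":[-0.008,-0.07,0.11],"dr":[0,0,-0.296],"hand":-1}
    - {"xyz":[-0.01,-0.11,0.11],"dr":[0,0,-0.444],"hand":-1}

```text
time_s: 36.75
ee_pos: [486.8, -48.6, 124.6]
eef_rot: [92.3, 89.6, -25.6]
force: [0.1, 0.2, -0.7]
grip_width: 35.6
```

Call:
move_arm:
  steps:
    - {"xyz":[-0.003,-0.03,0],"dr":[0,0,-0.148],"hand":-1}
    - {"xyz":[-0.006,-0.06,0],"dr":[0,0,-0.296],"hand":-1}
    - {"xyz":[-0.008,-0.09,0],"dr":[0,0,-0.444],"hand":-1}
    - {"xyz":[-0.01,-0.12,0],"dr":[0,0,-0.592],"hand":-1}
    - {"xyz":[-0.01,-0.15,0],"dr":[0,0,-0.74],"hand":-1}

```text
time_s: 37.25
ee_pos: [476.1, -199.6, 124.7]
eef_rot: [90.4, 89.7, -70.2]
force: [0.9, -0.4, -0.5]
grip_width: 35.8
```

Call:
move_arm:
  steps:
    - {"xyz":[-0.003,-0.04,0],"dr":[0,0,-0.1],"hand":-1}
    - {"xyz":[-0.006,-0.08,0],"dr":[0,0,-0.2],"hand":-1}
    - {"xyz":[-0.008,-0.12,0],"dr":[0,0,-0.345],"hand":-1}
    - {"xyz":[-0.008,-0.141,0],"dr":[0,0,-0.351],"hand":-1}
    - {"xyz":[-0.008,-0.141,0],"dr":[0,0,-0.351],"hand":-1}

```text
time_s: 37.75
ee_pos: [468.1, -343.1, 124.4]
eef_rot: [93.3, 89.6, -87.5]
force: [-0.1, 0.5, -0.2]
grip_width: 35.7
```

```bash
cat >> h.py <<'E'
def held():
    o,R=st(); c=bot.capture("wrist"); im=c["image"].astype(int)
    m=((im[:,:,0]>1.6*im[:,:,2])&(im[:,:,0]-im[:,:,2]>30)&(im[:,:,0]<170)&(im[:,:,1]<0.64*im[:,:,0])).astype(np.uint8)
    n,l,s,ce=cv2.connectedComponentsWithStats(cv2.morphologyEx(m,cv2.MORPH_OPEN,np.ones((5,5))))
    for i in range(1,n):
        x,y,w,h,a=s[i]
        if a>1500: print(s[i],"as held:",(ray(c,(x+w/2,y+h-60),o["ee_pos"][2]+21)-o["ee_pos"]).round(1),"near edge",(ray(c,(x+w/2,y+h),o["ee_pos"][2]+21)-o["ee_pos"]).round(1),"on bed:",ray(c,ce[i],54).round(1))
E
python3 -c "
from h import *
held()"
```

```text
t 37.8 tcp [ 468.1 -343.1  124.4] fing [ 0.    -0.006 -1.   ] jawdir -90.77 grip 35.7 F [-0.1  0.5 -0.2] j [-42.9  19.3  93.1  -0.3  67.3  48. ]
[ 499    0   83  231 7394] as held: [ 59.4 -87.3  21. ] near edge [ 34.9 -90.4  21. ] on bed: [ 559.2 -474.    54. ]
[ 144  201   69   90 5328] as held: [37.  58.1 21. ] near edge [10.7 60.9 21. ] on bed: [ 473.  -250.7   54. ]
[  280   231    83   133 10659] as held: [ 3.7  0.1 21. ] near edge [-25.5   0.4  21. ] on bed: [ 435.9 -343.1   54. ]
```

Call:
move_arm:
  steps:
    - {"xyz":[0,0.001,-0.02],"dr":[0.006,0,0.012],"hand":-1}
    - {"xyz":[0.001,0.001,-0.045],"dr":[0.006,0,0.012],"hand":-1}
    - {"xyz":[0.001,0.001,-0.07],"dr":[0.006,0,0.012],"hand":-1}
    - {"xyz":[0.001,0.001,-0.082],"dr":[0.006,0,0.012],"hand":-1}
    - {"xyz":[0.001,0.001,-0.086],"dr":[0.006,0,0.012],"hand":-1}

```text
time_s: 38.3
ee_pos: [468.2, -337.5, 37.1]
eef_rot: [-57.6, 89.7, 122.5]
force: [-0.9, 0.6, -0.1]
grip_width: 35.8
```

Call:
move_arm:
  steps:
    - {"xyz":[0,0,-0.001],"dr":[0,0,0],"hand":0.1}
    - {"xyz":[0,0,-0.001],"dr":[0,0,0],"hand":0.1}
    - {"xyz":[0,0,-0.001],"dr":[0,0,0],"hand":0.1}
    - {"xyz":[0,0,0.01],"dr":[0,0,0],"hand":0.1}
    - {"xyz":[0,0,0.04],"dr":[0,0,0],"hand":0.1}

```text
time_s: 38.8
ee_pos: [466.8, -336.3, 76.4]
eef_rot: [-50.5, 89.4, 129.6]
force: [0.7, 1.1, 0.4]
grip_width: 51.6
```

```bash
python3 -c "
from h import *
st()"
```

```text
t 38.8 tcp [ 466.8 -336.3   76.4] fing [-0.006  0.008 -1.   ] jawdir -89.92 grip 51.6 F [0.7 1.1 0.4] j [-42.7  21.8  96.8   0.1  61.9  47.1]
```

Call:
move_arm:
  steps:
    - {"xyz":[0,0,0.04],"dr":[0,0,0],"hand":0.1}
    - {"xyz":[0.005,0.03,0.048],"dr":[0,0,0.148],"hand":0.1}
    - {"xyz":[0.012,0.06,0.048],"dr":[0,0,0.296],"hand":0.1}
    - {"xyz":[0.02,0.095,0.048],"dr":[0,0,0.444],"hand":0.1}
    - {"xyz":[0.028,0.13,0.048],"dr":[0,0,0.53],"hand":0.1}

```text
time_s: 39.3
ee_pos: [495.4, -205.6, 126.1]
eef_rot: [-47.8, 89.6, 162.9]
force: [0.3, 0.8, -0.3]
grip_width: 51.8
```

Call:
move_arm:
  steps:
    - {"xyz":[0.006,0.03,0],"dr":[0,0,0.1],"hand":0.1}
    - {"xyz":[0.012,0.06,0],"dr":[0,0,0.2],"hand":0.1}
    - {"xyz":[0.018,0.09,0],"dr":[0,0,0.3],"hand":0.1}
    - {"xyz":[0.024,0.12,0],"dr":[0,0,0.4],"hand":0.1}
    - {"xyz":[0.03,0.15,0],"dr":[0,0,0.5],"hand":0.1}

```text
time_s: 39.8
ee_pos: [526.1, -54.6, 127.7]
eef_rot: [-36.7, 89.7, -157.2]
force: [0.4, -0.2, 0.4]
grip_width: 51.8
```

Call:
move_arm:
  steps:
    - {"xyz":[0.01,0.04,0],"dr":[0,0,0.1],"hand":0.1}
    - {"xyz":[0.02,0.08,0],"dr":[0,0,0.2],"hand":0.1}
    - {"xyz":[0.03,0.12,0],"dr":[0,0,0.3],"hand":0.1}
    - {"xyz":[0.03,0.12,0],"dr":[0,0,0.4],"hand":0.1}
    - {"xyz":[0.03,0.12,0],"dr":[0,0,0.5],"hand":0.1}

```text
time_s: 40.3
ee_pos: [556.8, 66.9, 129.1]
eef_rot: [-13.5, 89.8, -105.0]
force: [0.4, -0.4, 0.0]
grip_width: 51.4
```

```bash
python3 -c "
from h import *
st()"
```

```text
t 40.3 tcp [556.8  66.9 129.1] fing [-0.001 -0.004 -1.   ] jawdir -1.44 grip 51.4 F [ 0.4 -0.4  0. ] j [-0.1 17.7 94.9 -0.2 67.5  1.4]
```

Call:
move_arm:
  steps:
    - {"xyz":[0.001,-0.002,-0.03],"dr":[0.004,0,-0.015],"hand":0.1}
    - {"xyz":[0.001,-0.002,-0.06],"dr":[0.004,0,-0.015],"hand":0.1}
    - {"xyz":[0.001,-0.002,-0.09],"dr":[0.004,0,-0.015],"hand":0.1}
    - {"xyz":[0.001,-0.002,-0.11],"dr":[0.004,0,-0.015],"hand":0.1}
    - {"xyz":[0.001,-0.002,-0.117],"dr":[0.004,0,-0.015],"hand":0.1}

```text
time_s: 40.8
ee_pos: [556.8, 64.8, 11.2]
eef_rot: [-89.6, 89.8, 178.1]
force: [-0.5, -0.5, 0.6]
grip_width: 51.4
```

Call:
move_arm:
  steps:
    - {"xyz":[0,0,0],"dr":[0,0,0],"hand":-1}
    - {"xyz":[0,0,0],"dr":[0,0,0],"hand":-1}
    - {"xyz":[0,0,0],"dr":[0,0,0],"hand":-1}
    - {"xyz":[0,0,0],"dr":[0,0,0],"hand":-1}
    - {"xyz":[0,0,0],"dr":[0,0,0],"hand":-1}

```text
time_s: 41.3
ee_pos: [558.0, 64.8, 12.6]
eef_rot: [-90.9, 90.0, 176.8]
force: [0.1, 0.2, 5.8]
grip_width: 35.8
```

```bash
python3 -c "
from h import *
st()"
```

```text
t 41.3 tcp [558.   64.8  12.6] fing [-0.001  0.    -1.   ] jawdir -2.3 grip 35.8 F [0.1 0.2 5.8] j [ -0.5  24.6 103.3   0.   52.1   1.8]
```

Call:
move_arm:
  steps:
    - {"xyz":[0,0,0.03],"dr":[0,0,0],"hand":-1}
    - {"xyz":[0,0,0.07],"dr":[0,0,0],"hand":-1}
    - {"xyz":[-0.02,-0.03,0.11],"dr":[0,0,-0.148],"hand":-1}
    - {"xyz":[-0.04,-0.07,0.11],"dr":[0,0,-0.296],"hand":-1}
    - {"xyz":[-0.06,-0.11,0.11],"dr":[0,0,-0.444],"hand":-1}

```text
time_s: 41.8
ee_pos: [498.3, -46.2, 124.5]
eef_rot: [102.0, 89.8, -15.9]
force: [-0.4, -0.4, -0.5]
grip_width: 36.1
```

Call:
move_arm:
  steps:
    - {"xyz":[-0.003,-0.02,0],"dr":[0,0,-0.148],"hand":-1}
    - {"xyz":[-0.006,-0.04,0],"dr":[0,0,-0.296],"hand":-1}
    - {"xyz":[-0.008,-0.06,0],"dr":[0,0,-0.444],"hand":-1}
    - {"xyz":[-0.01,-0.08,0],"dr":[0,0,-0.592],"hand":-1}
    - {"xyz":[-0.015,-0.1,0],"dr":[0,0,-0.74],"hand":-1}

```text
time_s: 42.3
ee_pos: [483.2, -147.0, 124.6]
eef_rot: [106.7, 89.8, -54.0]
force: [0.7, 0.3, -0.3]
grip_width: 35.8
```

Call:
move_arm:
  steps:
    - {"xyz":[0,-0.03,0],"dr":[0,0,-0.1],"hand":-1}
    - {"xyz":[0,-0.06,0],"dr":[0,0,-0.2],"hand":-1}
    - {"xyz":[0.015,-0.09,0],"dr":[0,0,-0.342],"hand":-1}
    - {"xyz":[0.035,-0.104,0],"dr":[0,0,-0.342],"hand":-1}
    - {"xyz":[0.053,-0.104,0],"dr":[0,0,-0.342],"hand":-1}

```text
time_s: 42.8
ee_pos: [536.8, -253.5, 124.6]
eef_rot: [108.3, 89.7, -72.2]
force: [-0.8, 0.5, 0.2]
grip_width: 35.5
```

```bash
python3 -c "
from h import *
held()"
```

```text
t 42.8 tcp [ 536.8 -253.5  124.6] fing [ 0.001 -0.005 -1.   ] jawdir -90.48 grip 35.5 F [-0.8  0.5  0.2] j [-31.9  20.4  91.3  -0.2  68.   58.7]
[ 600  168   40  144 2766] as held: [  26.  -124.7   21. ] near edge [  -1.3 -129.8   21. ] on bed: [ 530.7 -454.1   54. ]
[  281   233    82   142 10607] as held: [-1.5 -0.2 21. ] near edge [-31.1   0.   21. ] on bed: [ 499.9 -254.2   54. ]
[ 411  290   59   44 2455] as held: [ 16.9 -50.4  21. ] near edge [-11.1 -52.3  21. ] on bed: [ 492.2 -334.3   54. ]
```

Call:
move_arm:
  steps:
    - {"xyz":[0,-0.002,-0.02],"dr":[0.005,0,0.008],"hand":-1}
    - {"xyz":[0.001,-0.002,-0.045],"dr":[0.005,0,0.008],"hand":-1}
    - {"xyz":[0.001,-0.002,-0.07],"dr":[0.005,0,0.008],"hand":-1}
    - {"xyz":[0.001,-0.002,-0.083],"dr":[0.005,0,0.008],"hand":-1}
    - {"xyz":[0.001,-0.002,-0.088],"dr":[0.005,0,0.008],"hand":-1}

```text
time_s: 43.35
ee_pos: [539.6, -253.8, 35.1]
eef_rot: [-134.1, 89.8, 46.0]
force: [0.0, -0.1, -0.5]
grip_width: 35.7
```

Call:
move_arm:
  steps:
    - {"xyz":[0,0,-0.001],"dr":[0,0,0],"hand":0.1}
    - {"xyz":[0,0,-0.001],"dr":[0,0,0],"hand":0.1}
    - {"xyz":[0,0,-0.001],"dr":[0,0,0],"hand":0.1}
    - {"xyz":[0,0,0.01],"dr":[0,0,0],"hand":0.1}
    - {"xyz":[0,0,0.04],"dr":[0,0,0],"hand":0.1}

```text
time_s: 43.85
ee_pos: [538.1, -252.9, 74.3]
eef_rot: [-69.6, 89.7, 110.5]
force: [-0.4, 0.3, -0.1]
grip_width: 51.9
```

```bash
python3 -c "
from h import *
st()"
```

```text
t 43.9 tcp [ 538.1 -252.9   74.3] fing [-0.002  0.005 -1.   ] jawdir -89.95 grip 51.9 F [-0.4  0.3 -0.1] j [-32.   23.2  94.7   0.2  62.3  57.9]
```

Call:
move_arm:
  steps:
    - {"xyz":[-0.01,0,0.04],"dr":[0,0,0],"hand":0.1}
    - {"xyz":[-0.03,0.02,0.05],"dr":[0,0,0],"hand":0.1}
    - {"xyz":[-0.05,0.04,0.05],"dr":[0,0,0.05],"hand":0.1}
    - {"xyz":[-0.05,0.07,0.05],"dr":[0,0,0.12],"hand":0.1}
    - {"xyz":[-0.05,0.1,0.05],"dr":[0,0,0.2],"hand":0.1}

```text
time_s: 44.35
ee_pos: [488.0, -152.5, 126.2]
eef_rot: [-100.7, 89.8, 90.9]
force: [0.5, -0.0, 0.9]
grip_width: 51.9
```

Call:
move_arm:
  steps:
    - {"xyz":[0,0.02,0],"dr":[0,0,0.14],"hand":0.1}
    - {"xyz":[0.005,0.04,0],"dr":[0,0,0.28],"hand":0.1}
    - {"xyz":[0.015,0.06,0],"dr":[0,0,0.42],"hand":0.1}
    - {"xyz":[0.03,0.08,0],"dr":[0,0,0.56],"hand":0.1}
    - {"xyz":[0.05,0.1,0],"dr":[0,0,0.7],"hand":0.1}

```text
time_s: 44.85
ee_pos: [538.4, -51.7, 128.0]
eef_rot: [-139.1, 89.9, 92.9]
force: [-0.4, -0.2, 0.4]
grip_width: 51.9
```

Call:
move_arm:
  steps:
    - {"xyz":[0.025,0.03,0],"dr":[0,0,0.14],"hand":0.1}
    - {"xyz":[0.05,0.06,0],"dr":[0,0,0.28],"hand":0.1}
    - {"xyz":[0.079,0.09,0],"dr":[0,0,0.42],"hand":0.1}
    - {"xyz":[0.079,0.112,0],"dr":[0,0,0.56],"hand":0.1}
    - {"xyz":[0.079,0.112,0],"dr":[0,0,0.633],"hand":0.1}

```text
time_s: 45.35
ee_pos: [618.4, 63.4, 129.2]
eef_rot: [167.5, 89.8, 76.2]
force: [-0.8, -0.6, -0.5]
grip_width: 51.7
```

```bash
python3 -c "
from h import *
st()"
```

```text
t 45.4 tcp [618.4  63.4 129.2] fing [ 0.001  0.003 -1.   ] jawdir -1.27 grip 51.7 F [-0.8 -0.6 -0.5] j [-0.7 22.5 87.2  0.2 70.3  0.6]
```

Call:
move_arm:
  steps:
    - {"xyz":[0.001,-0.004,-0.03],"dr":[-0.002,0,-0.025],"hand":0.1}
    - {"xyz":[0.001,-0.004,-0.06],"dr":[-0.002,0,-0.025],"hand":0.1}
    - {"xyz":[0.001,-0.004,-0.09],"dr":[-0.002,0,-0.025],"hand":0.1}
    - {"xyz":[0.001,-0.004,-0.11],"dr":[-0.002,0,-0.025],"hand":0.1}
    - {"xyz":[0.001,-0.004,-0.117],"dr":[-0.002,0,-0.025],"hand":0.1}

```text
time_s: 45.85
ee_pos: [618.4, 59.5, 11.2]
eef_rot: [-111.1, 89.9, 156.1]
force: [-0.2, 0.3, -0.3]
grip_width: 51.5
```

Call:
move_arm:
  steps:
    - {"xyz":[0,0,0],"dr":[0,0,0],"hand":-1}
    - {"xyz":[0,0,0],"dr":[0,0,0],"hand":-1}
    - {"xyz":[0,0,0],"dr":[0,0,0],"hand":-1}
    - {"xyz":[0,0,0],"dr":[0,0,0],"hand":-1}
    - {"xyz":[0,0,0],"dr":[0,0,0],"hand":-1}

```text
time_s: 46.35
ee_pos: [619.6, 59.4, 12.8]
eef_rot: [122.2, 89.9, 29.5]
force: [-0.1, -0.6, 5.1]
grip_width: 35.8
```

```bash
python3 -c "
from h import *
st()"
```

```text
t 46.4 tcp [619.6  59.4  12.8] fing [ 0.001  0.001 -1.   ] jawdir -2.7 grip 35.8 F [-0.1 -0.6  5.1] j [-0.9 28.8 95.3  0.1 55.9  1.7]
```

Call:
move_arm:
  steps:
    - {"xyz":[0,0,0.03],"dr":[0,0,0],"hand":-1}
    - {"xyz":[0,0,0.07],"dr":[0,0,0],"hand":-1}
    - {"xyz":[-0.025,-0.025,0.11],"dr":[0,0,-0.148],"hand":-1}
    - {"xyz":[-0.055,-0.05,0.11],"dr":[0,0,-0.296],"hand":-1}
    - {"xyz":[-0.085,-0.08,0.11],"dr":[0,0,-0.444],"hand":-1}

```text
time_s: 46.85
ee_pos: [534.6, -21.0, 124.6]
eef_rot: [111.2, 89.7, -7.2]
force: [-0.2, -0.2, -0.9]
grip_width: 35.8
```

Call:
move_arm:
  steps:
    - {"xyz":[-0.015,-0.022,0],"dr":[0,0,-0.148],"hand":-1}
    - {"xyz":[-0.03,-0.045,0],"dr":[0,0,-0.296],"hand":-1}
    - {"xyz":[-0.04,-0.07,0],"dr":[0,0,-0.444],"hand":-1}
    - {"xyz":[-0.045,-0.1,0],"dr":[0,0,-0.592],"hand":-1}
    - {"xyz":[-0.05,-0.13,0],"dr":[0,0,-0.74],"hand":-1}

```text
time_s: 47.35
ee_pos: [483.9, -151.8, 124.9]
eef_rot: [113.3, 89.7, -47.9]
force: [0.4, -0.2, -0.7]
grip_width: 35.2
```

Call:
move_arm:
  steps:
    - {"xyz":[0,-0.03,0],"dr":[0,0,-0.1],"hand":-1}
    - {"xyz":[0,-0.06,0],"dr":[0,0,-0.2],"hand":-1}
    - {"xyz":[0,-0.09,0],"dr":[0,0,-0.335],"hand":-1}
    - {"xyz":[0,-0.12,0],"dr":[0,0,-0.335],"hand":-1}
    - {"xyz":[0.01,-0.15,0],"dr":[0,0,-0.335],"hand":-1}

```text
time_s: 47.85
ee_pos: [492.6, -302.7, 125.0]
eef_rot: [102.6, 89.8, -77.8]
force: [0.6, 0.0, -0.2]
grip_width: 35.7
```

Call:
move_arm:
  steps:
    - {"xyz":[0.015,-0.02,0],"dr":[0,0,0],"hand":-1}
    - {"xyz":[0.03,-0.038,0],"dr":[0,0,0],"hand":-1}
    - {"xyz":[0.044,-0.038,0],"dr":[0,0,0],"hand":-1}
    - {"xyz":[0.044,-0.038,0],"dr":[0,0,0],"hand":-1}
    - {"xyz":[0.044,-0.038,0],"dr":[0,0,0],"hand":-1}

```text
time_s: 48.35
ee_pos: [536.1, -339.1, 124.6]
eef_rot: [77.1, 89.8, -103.2]
force: [-0.3, 0.0, -1.0]
grip_width: 35.6
```

```bash
python3 -c "
from h import *
held()"
```

```text
t 48.4 tcp [ 536.1 -339.1  124.6] fing [-0.001 -0.003 -1.   ] jawdir -90.31 grip 35.6 F [-0.3  0.  -1. ] j [-38.5  23.8  85.8  -0.2  70.3  51.9]
[ 495  114   80  202 6407] as held: [ 25.  -89.2  21. ] near edge [ -2.4 -92.9  21. ] on bed: [ 566.9 -473.9   54. ]
[  281   232    82   145 10069] as held: [-2.4 -0.2 21. ] near edge [-32.2  -0.1  21. ] on bed: [ 497.  -341.1   54. ]
[ 163  292   61   42 2398] as held: [17.8 53.9 21. ] near edge [-10.2  56.3  21. ] on bed: [ 492. -252.   54.]
```

Call:
move_arm:
  steps:
    - {"xyz":[0.001,-0.002,-0.02],"dr":[0.003,0,0.005],"hand":-1}
    - {"xyz":[0.002,-0.002,-0.045],"dr":[0.003,0,0.005],"hand":-1}
    - {"xyz":[0.002,-0.002,-0.07],"dr":[0.003,0,0.005],"hand":-1}
    - {"xyz":[0.002,-0.002,-0.083],"dr":[0.003,0,0.005],"hand":-1}
    - {"xyz":[0.002,-0.002,-0.088],"dr":[0.003,0,0.005],"hand":-1}

```text
time_s: 48.9
ee_pos: [536.7, -339.7, 35.6]
eef_rot: [-30.8, 89.8, 149.2]
force: [-0.2, 0.8, -0.2]
grip_width: 35.6
```

Call:
move_arm:
  steps:
    - {"xyz":[0,0,-0.001],"dr":[0,0,0],"hand":0.1}
    - {"xyz":[0,0,-0.001],"dr":[0,0,0],"hand":0.1}
    - {"xyz":[0,0,-0.001],"dr":[0,0,0],"hand":0.1}
    - {"xyz":[0,0,0.01],"dr":[0,0,0],"hand":0.1}
    - {"xyz":[0,0,0.04],"dr":[0,0,0],"hand":0.1}

```text
time_s: 49.4
ee_pos: [535.2, -338.6, 74.6]
eef_rot: [-35.2, 89.5, 144.8]
force: [0.1, -0.2, 0.6]
grip_width: 51.8
```

Call:
move_arm:
  steps:
    - {"xyz":[-0.01,0,0.04],"dr":[0,0,0],"hand":0.1}
    - {"xyz":[-0.04,0,0.08],"dr":[0,0,0],"hand":0.1}
    - {"xyz":[-0.08,0.01,0.12],"dr":[0,0,0],"hand":0.1}
    - {"xyz":[-0.12,0.02,0.16],"dr":[0,0,0],"hand":0.1}
    - {"xyz":[-0.14,0.03,0.2],"dr":[0,0,0],"hand":0.1}

```text
time_s: 49.9
ee_pos: [397.9, -309.9, 268.3]
eef_rot: [-31.3, 89.5, 148.6]
force: [0.3, -0.6, 0.7]
grip_width: 51.9
```

```bash
python3 - <<'E'
from h import *
st()
a=bot.capture("side")["image"][230:470,200:440,::-1]; w=bot.capture("wrist")["image"][:,:,::-1]
cv2.imwrite("pics/s13.png",np.hstack([cv2.resize(a,(420,420),interpolation=cv2.INTER_CUBIC),cv2.resize(w[:, 130:510],(380,420))]))
E
```

```text
t 49.9 tcp [ 397.9 -309.9  268.3] fing [-0.007  0.004 -1.   ] jawdir -90.04 grip 51.9 F [ 0.3 -0.6  0.7] j [-45.7   8.2  87.4  -0.1  84.8  44.3]
```

View pics/s13.png

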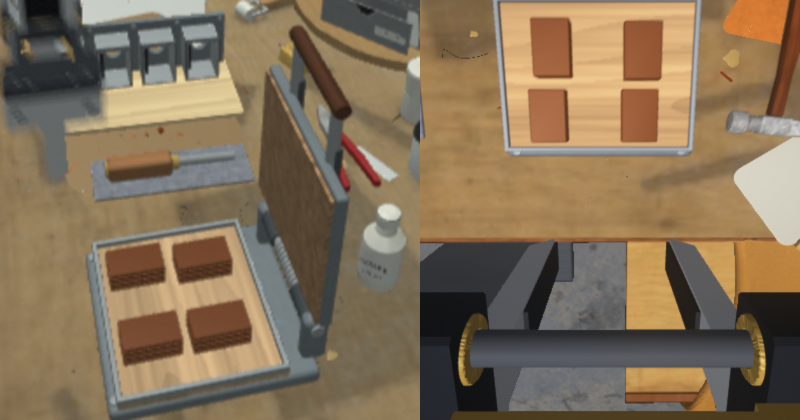

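Both views show all four blanks flat in two rows inside the rim, the drift along its pad and the lever upright. Next I'll grip the lever's bar from above with the jaws along x and guide it round its arc.

Call:
move_arm:
  steps:
    - {"xyz":[0,0,0.04],"dr":[0,0,0.148],"hand":0.1}
    - {"xyz":[0,0,0.085],"dr":[0,0,0.296],"hand":0.1}
    - {"xyz":[0.01,0.002,0.087],"dr":[0,0,0.444],"hand":0.1}
    - {"xyz":[0.02,0.004,0.087],"dr":[0,0,0.592],"hand":0.1}
    - {"xyz":[0.03,0.006,0.087],"dr":[0,0,0.74],"hand":0.1}

```text
time_s: 50.5
ee_pos: [430.5, -305.8, 362.2]
eef_rot: [107.5, 89.6, -29.9]
force: [-1.3, -1.3, 0.3]
grip_width: 51.8
```

Call:
move_arm:
  steps:
    - {"xyz":[0.02,0.001,0],"dr":[0,0,0.148],"hand":0.1}
    - {"xyz":[0.04,0.002,0],"dr":[0,0,0.296],"hand":0.1}
    - {"xyz":[0.06,0.003,0],"dr":[0,0,0.444],"hand":0.1}
    - {"xyz":[0.08,0.004,0],"dr":[0,0,0.592],"hand":0.1}
    - {"xyz":[0.1,0.005,0],"dr":[0,0,0.74],"hand":0.1}

```text
time_s: 51.0
ee_pos: [531.6, -300.6, 362.5]
eef_rot: [103.8, 89.5, 9.2]
force: [0.8, 0.7, 0.7]
grip_width: 52.0
```

Call:
move_arm:
  steps:
    - {"xyz":[0.03,0,0],"dr":[0,0,0.09],"hand":0.1}
    - {"xyz":[0.06,0,0],"dr":[0,0,0.09],"hand":0.1}
    - {"xyz":[0.09,0,0],"dr":[0,0,0.09],"hand":0.1}
    - {"xyz":[0.102,0,0],"dr":[0,0,0.09],"hand":0.1}
    - {"xyz":[0.102,0,0],"dr":[0,0,0.09],"hand":0.1}

```text
time_s: 51.5
ee_pos: [635.5, -300.3, 361.1]
eef_rot: [109.9, 89.6, 20.6]
force: [0.0, 0.1, 0.1]
grip_width: 51.6
```

```bash
python3 - <<'E'
from h import *
st(); c=bot.capture("wrist"); cv2.imwrite("pics/w14.png",c["image"][:,:,::-1])
im=c["image"].astype(int); m=((im[:,:,0]>1.6*im[:,:,2])&(im[:,:,0]-im[:,:,2]>25)&(im[:,:,0]<140)&(im[:,:,1]<0.72*im[:,:,0])).astype(np.uint8)
n,l,s,ce=cv2.connectedComponentsWithStats(cv2.morphologyEx(m,cv2.MORPH_OPEN,np.ones((5,5))))
for i in range(1,n):
    if s[i,4]>1500: print(s[i],ce[i].round(),ray(c,ce[i],312).round(1))
for b in ([568,-298],): print("pred bar ends px",proj(c,[[630,-236,308],[630,-360,308],[630,-298,308]]).round())
E
```

```text
t 51.5 tcp [ 635.5 -300.3  361.1] fing [ 0.007  0.003 -1.   ] jawdir 0.67 grip 51.6 F [0.  0.1 0.1] j [-31.2  25.9  49.5   0.4 104.4 -31.7]
[ 302  150   31  200 5093] [314. 249.] [ 632.4 -293.7  312. ]
pred bar ends px [[311. 150.]
 [310. 345.]
 [310. 254.]]
```

Call:
move_arm:
  steps:
    - {"xyz":[-0.003,0.002,-0.02],"dr":[-0.003,0.007,-0.012],"hand":0.1}
    - {"xyz":[-0.003,0.003,-0.04],"dr":[-0.003,0.007,-0.012],"hand":0.1}
    - {"xyz":[-0.003,0.003,-0.06],"dr":[-0.003,0.007,-0.012],"hand":0.1}
    - {"xyz":[-0.003,0.003,-0.07],"dr":[-0.003,0.007,-0.012],"hand":0.1}
    - {"xyz":[-0.003,0.003,-0.072],"dr":[-0.003,0.007,-0.012],"hand":-0.3}

```text
time_s: 52.05
ee_pos: [630.0, -297.2, 289.0]
eef_rot: [-97.3, 89.9, 172.6]
force: [-1.0, -0.2, -0.4]
grip_width: 46.9
```

Call:
move_arm:
  steps:
    - {"xyz":[0,0,0],"dr":[0,0,0],"hand":-1}
    - {"xyz":[0,0,0],"dr":[0,0,0],"hand":-1}
    - {"xyz":[0,0,0],"dr":[0,0,0],"hand":-1}
    - {"xyz":[0,0,0],"dr":[0,0,0],"hand":-1}
    - {"xyz":[0,0,0],"dr":[0,0,0],"hand":-1}

```text
time_s: 52.55
ee_pos: [631.3, -297.5, 290.0]
eef_rot: [62.5, 89.9, -27.6]
force: [3.3, 0.4, 1.7]
grip_width: 15.0
```

```bash
cat >> h.py <<'E'
def lev(t1):  # rows to lever angle t1 (deg) from the measured TCP; hinge hx, tcp = bar + off
    import json; o,R=st(); hx,off=json.load(open("lev.json")); p=o["ee_pos"]
    t0=np.degrees(np.arctan2(-(p[0]-hx),p[2]-off-63))+1.87; print("angle now",round(t0,1))
    for k in range(1,6):
        a=np.radians(t0+(t1-t0)*k/5); print(((np.array([hx+8*np.cos(a)-245*np.sin(a),63+off+245*np.cos(a)+8*np.sin(a)])-p[[0,2]])/1000).round(4))
E
python3 - <<'E'
from h import *
import json
o,R=st(); p=o["ee_pos"]; json.dump([p[0]-8,p[2]-308],open("lev.json","w")); lev(15)
E
```

```text
t 52.5 tcp [ 631.3 -297.5  290. ] fing [ 0.002 -0.001 -1.   ] jawdir -0.07 grip 15.0 F [3.3 0.4 1.7] j [-30.9  25.3  60.    0.   94.6 -30.9]
t 52.5 tcp [ 631.3 -297.5  290. ] fing [ 0.002 -0.001 -1.   ] jawdir -0.07 grip 15.0 F [3.3 0.4 1.7] j [-30.9  25.3  60.    0.   94.6 -30.9]
angle now -0.0
[-0.0128  0.0001]
[-0.0257 -0.0005]
[-0.0384 -0.0018]
[-0.0511 -0.0037]
[-0.0637 -0.0063]
```

Bar gripped (15–16 mm). Swing through 30° in two calls, then check.

Call:
move_arm:
  steps:
    - {"xyz":[-0.0128,0,0],"dr":[0,0,0],"hand":-1}
    - {"xyz":[-0.0257,0,-0.0005],"dr":[0,0,0],"hand":-1}
    - {"xyz":[-0.0384,0,-0.002],"dr":[0,0,0],"hand":-1}
    - {"xyz":[-0.051,0,-0.004],"dr":[0,0,0],"hand":-1}
    - {"xyz":[-0.0637,0,-0.0063],"dr":[0,0,0],"hand":-1}

```text
time_s: 53.05
ee_pos: [570.3, -297.5, 285.9]
eef_rot: [75.1, 89.4, -15.0]
force: [3.4, 1.0, 4.3]
grip_width: 15.2
```

```bash
python3 -c "
from h import *
lev(35)"
```

```text
t 53.0 tcp [ 570.3 -297.5  285.9] fing [ 0.01  -0.003 -1.   ] jawdir -0.02 grip 15.2 F [3.4 1.  4.3] j [-33.9  19.8  69.2   0.2  90.4 -33.8]
angle now 14.3
[-0.0168 -0.0059]
[-0.0336 -0.0116]
[-0.05   -0.0184]
[-0.0658 -0.0264]
[-0.0809 -0.0356]
```

Call:
move_arm:
  steps:
    - {"xyz":[-0.0168,0,-0.006],"dr":[0,0,0],"hand":-1}
    - {"xyz":[-0.0336,0,-0.012],"dr":[0,0,0],"hand":-1}
    - {"xyz":[-0.05,0,-0.0185],"dr":[0,0,0],"hand":-1}
    - {"xyz":[-0.066,0,-0.0265],"dr":[0,0,0],"hand":-1}
    - {"xyz":[-0.081,0,-0.0355],"dr":[0,0,0],"hand":-1}

```text
time_s: 53.55
ee_pos: [491.9, -297.4, 252.3]
eef_rot: [78.0, 88.9, -12.0]
force: [3.8, 1.1, 4.3]
grip_width: 15.0
```

```bash
python3 -c "
from h import *
lev(55)"
```

```text
t 53.5 tcp [ 491.9 -297.4  252.3] fing [ 0.018 -0.004 -1.   ] jawdir -0.0 grip 15.0 F [3.8 1.1 4.3] j [-38.4  13.9  82.3   0.5  82.8 -38.5]
angle now 34.3
[-0.0145 -0.0103]
[-0.0284 -0.0213]
[-0.0414 -0.0334]
[-0.0535 -0.0464]
[-0.0647 -0.0602]
```

Call:
move_arm:
  steps:
    - {"xyz":[-0.0145,0,-0.0103],"dr":[0,0,0],"hand":-1}
    - {"xyz":[-0.0285,0,-0.0213],"dr":[0,0,0],"hand":-1}
    - {"xyz":[-0.0415,0,-0.0335],"dr":[0,0,0],"hand":-1}
    - {"xyz":[-0.0535,0,-0.0465],"dr":[0,0,0],"hand":-1}
    - {"xyz":[-0.0647,0,-0.06],"dr":[0,0,0],"hand":-1}

```text
time_s: 54.05
ee_pos: [430.0, -297.3, 193.9]
eef_rot: [79.3, 88.4, -10.8]
force: [4.9, 1.1, 4.3]
grip_width: 14.9
```

Call:
move_arm:
  steps:
    - {"xyz":[-0.01,0,-0.014],"dr":[0,0,0],"hand":-1}
    - {"xyz":[-0.0186,0,-0.0287],"dr":[0,0,0],"hand":-1}
    - {"xyz":[-0.0263,0,-0.044],"dr":[0,0,0],"hand":-1}
    - {"xyz":[-0.033,0,-0.06],"dr":[0,0,0],"hand":-1}
    - {"xyz":[-0.0385,0,-0.076],"dr":[0,0,0],"hand":-1}

```text
time_s: 54.55
ee_pos: [391.5, -297.3, 119.1]
eef_rot: [78.0, 88.4, -12.1]
force: [-0.9, 2.1, 7.5]
grip_width: 15.0
```

```bash
python3 -c "
from h import *
lev(90.5)"
```

```text
t 54.5 tcp [ 391.5 -297.3  119.1] fing [ 0.028 -0.006 -1.   ] jawdir -0.03 grip 15.0 F [-0.9  2.1  7.5] j [-46.1  11.7 105.1   1.   61.8 -46.5]
angle now 74.2
[-0.0056 -0.0129]
[-0.0087 -0.0265]
[-0.011  -0.0403]
[-0.0125 -0.0542]
[-0.0133 -0.0682]
```

Call:
move_arm:
  steps:
    - {"xyz":[-0.0055,0,-0.013],"dr":[0,0,0],"hand":-1}
    - {"xyz":[-0.0087,0,-0.0265],"dr":[0,0,0],"hand":-1}
    - {"xyz":[-0.011,0,-0.04],"dr":[0,0,0],"hand":-1}
    - {"xyz":[-0.0125,0,-0.054],"dr":[0,0,0],"hand":-1}
    - {"xyz":[-0.013,0,-0.067],"dr":[0,0,0],"hand":-1}

```text
time_s: 55.05
ee_pos: [379.4, -297.3, 53.0]
eef_rot: [77.9, 88.2, -12.1]
force: [-0.1, 2.8, 8.7]
grip_width: 15.3
```

```bash
python3 -c "
from h import *
lev(91)"
```

```text
t 55.0 tcp [ 379.4 -297.3   53. ] fing [ 0.03  -0.006 -1.   ] jawdir -0.06 grip 15.3 F [-0.1  2.8  8.7] j [-47.2  15.3 111.7   1.3  51.7 -47.9]
angle now 90.0
[-0.0011 -0.0008]
[-0.0011 -0.0017]
[-0.0011 -0.0025]
[-0.0011 -0.0034]
[-0.0011 -0.0042]
```

Call:
move_arm:
  steps:
    - {"xyz":[0,0,-0.002],"dr":[0,0,0],"hand":-1}
    - {"xyz":[0,0,-0.004],"dr":[0,0,0],"hand":-1}
    - {"xyz":[0,0,-0.005],"dr":[0,0,0],"hand":-1}
    - {"xyz":[0,0,-0.005],"dr":[0,0,0],"hand":-1}
    - {"xyz":[0,0,-0.005],"dr":[0,0,0],"hand":-1}

```text
time_s: 55.55
ee_pos: [379.2, -297.3, 49.0]
eef_rot: [77.6, 88.2, -12.5]
force: [-1.3, 2.0, 8.1]
grip_width: 15.1
```

```bash
python3 -c "
from h import *
lev(75)"
```

```text
t 55.5 tcp [ 379.2 -297.3   49. ] fing [ 0.03  -0.007 -1.   ] jawdir -0.04 grip 15.1 F [-1.3  2.   8.1] j [-47.2  15.5 112.    1.3  51.1 -47.9]
angle now 90.9
[-0.0004  0.0136]
[0.001  0.0272]
[0.0031 0.0407]
[0.006 0.054]
[0.0096 0.0671]
```

No stop felt yet, so I'll press a little more.

Call:
move_arm:
  steps:
    - {"xyz":[0,0,-0.002],"dr":[0,0,0],"hand":-1}
    - {"xyz":[0,0,-0.004],"dr":[0,0,0],"hand":-1}
    - {"xyz":[0,0,-0.006],"dr":[0,0,0],"hand":-1}
    - {"xyz":[0,0,-0.008],"dr":[0,0,0],"hand":-1}
    - {"xyz":[0,0,-0.008],"dr":[0,0,0],"hand":-1}

```text
time_s: 56.05
ee_pos: [379.3, -298.3, 45.8]
eef_rot: [72.2, 88.1, -17.7]
force: [-6.9, 4.9, 35.1]
grip_width: 15.2
```

```bash
python3 -c "
from h import *
lev(75)
c=bot.capture('side'); cv2.imwrite('pics/s15.png',cv2.resize(c['image'][250:480,180:420,::-1],None,fx=2.5,fy=2.5))"
```

```text
t 56.0 tcp [ 379.3 -298.3   45.8] fing [ 0.031 -0.01  -0.999] jawdir 0.05 grip 15.2 F [-6.9  4.9 35.1] j [-47.2  15.8 112.3   1.2  50.4 -48. ]
angle now 91.7
[-0.0006  0.0143]
[0.0007 0.0285]
[0.0028 0.0427]
[0.0057 0.0566]
[0.0095 0.0704]
```

Force jumped to 35 N with the bar at about 91°, so the platen is on its stop. I'll hold briefly, then ride the lever back up.

Call:
move_arm:
  steps:
    - {"xyz":[0,0,-0.002],"dr":[0,0,0],"hand":-1}
    - {"xyz":[0,0,-0.002],"dr":[0,0,0],"hand":-1}
    - {"xyz":[0,0,-0.002],"dr":[0,0,0],"hand":-1}
    - {"xyz":[0,0,-0.002],"dr":[0,0,0],"hand":-1}
    - {"xyz":[0,0,-0.002],"dr":[0,0,0],"hand":-1}

```text
time_s: 56.6
ee_pos: [379.3, -298.3, 46.0]
eef_rot: [71.3, 88.1, -18.6]
force: [-3.2, 3.3, 16.9]
grip_width: 15.2
```

Call:
move_arm:
  steps:
    - {"xyz":[0,0,0.014],"dr":[0,-0.005,0],"hand":-1}
    - {"xyz":[0.001,0,0.028],"dr":[0,-0.01,0],"hand":-1}
    - {"xyz":[0.003,0,0.042],"dr":[0,-0.015,0],"hand":-1}
    - {"xyz":[0.006,0,0.056],"dr":[0,-0.02,0],"hand":-1}
    - {"xyz":[0.0095,0,0.07],"dr":[0,-0.02,0],"hand":-1}

```text
time_s: 57.1
ee_pos: [394.4, -298.4, 118.2]
eef_rot: [80.1, 86.3, -10.0]
force: [17.2, 2.7, -3.0]
grip_width: 15.1
```

```bash
python3 -c "
from h import *
lev(55)"
```

```text
t 57.1 tcp [ 394.4 -298.4  118.2] fing [ 0.063 -0.011 -0.998] jawdir -0.09 grip 15.1 F [17.2  2.7 -3. ] j [-46.9  11.1 106.3   2.6  59.8 -48.1]
angle now 74.1
[0.0009 0.0169]
[0.0074 0.0319]
[0.0149 0.0464]
[0.0234 0.0605]
[0.0328 0.0739]
```

Call:
move_arm:
  steps:
    - {"xyz":[0.004,0,0.0165],"dr":[0,0.012,0],"hand":-1}
    - {"xyz":[0.01,0,0.032],"dr":[0,0.024,0],"hand":-1}
    - {"xyz":[0.017,0,0.0465],"dr":[0.01,0.036,0],"hand":-1}
    - {"xyz":[0.0255,0,0.0605],"dr":[0.01,0.048,0],"hand":-1}
    - {"xyz":[0.035,0,0.074],"dr":[0.01,0.055,0],"hand":-1}

```text
time_s: 57.6
ee_pos: [438.1, -298.0, 192.4]
eef_rot: [89.4, 88.6, -0.7]
force: [23.7, 0.2, -18.1]
grip_width: 15.3
```

```bash
python3 -c "
from h import *
lev(35)"
```

```text
t 57.6 tcp [ 438.1 -298.   192.4] fing [ 0.024 -0.    -1.   ] jawdir -0.15 grip 15.3 F [ 23.7   0.2 -18.1] j [-42.4  11.7  93.8   1.   73.5 -42.5]
angle now 53.4
[0.0036 0.0172]
[0.0145 0.0285]
[0.0261 0.0391]
[0.0384 0.0489]
[0.0513 0.0579]
```

```bash
python3 -c "
from h import *
import json
a=json.load(open('lev.json')); print(a); json.dump([a[0]+1,-25],open('lev.json','w')); lev(33)"
```

```text
[623.3277892948995, -17.95283870987697]
t 57.6 tcp [ 438.1 -298.   192.4] fing [ 0.024 -0.    -1.   ] jawdir -0.15 grip 15.3 F [ 23.7   0.2 -18.1] j [-42.4  11.7  93.8   1.   73.5 -42.5]
angle now 52.2
[0.0085 0.0143]
[0.0202 0.0258]
[0.0326 0.0366]
[0.0458 0.0464]
[0.0595 0.0554]
```

Call:
move_arm:
  steps:
    - {"xyz":[0.009,0,0.0125],"dr":[0,0.005,0],"hand":-1}
    - {"xyz":[0.021,0,0.0245],"dr":[0,0.01,0],"hand":-1}
    - {"xyz":[0.034,0,0.0355],"dr":[0,0.015,0],"hand":-1}
    - {"xyz":[0.047,0,0.0455],"dr":[0,0.02,0],"hand":-1}
    - {"xyz":[0.061,0,0.0545],"dr":[0,0.02,0],"hand":-1}

```text
time_s: 58.1
ee_pos: [501.1, -298.0, 246.3]
eef_rot: [89.4, 89.7, -0.7]
force: [4.7, -1.2, -7.1]
grip_width: 15.0
```

```bash
python3 -c "
from h import *
lev(15)"
```

```text
t 58.1 tcp [ 501.1 -298.   246.3] fing [ 0.006 -0.    -1.   ] jawdir -0.13 grip 15.0 F [ 4.7 -1.2 -7.1] j [-37.7  15.2  81.3   0.2  83.2 -37.6]
angle now 32.5
[0.0115 0.0099]
[0.025  0.0163]
[0.0389 0.0219]
[0.0531 0.0266]
[0.0676 0.0304]
```

Call:
move_arm:
  steps:
    - {"xyz":[0.0115,0,0.008],"dr":[0,0,0],"hand":-1}
    - {"xyz":[0.025,0,0.015],"dr":[0,0,0],"hand":-1}
    - {"xyz":[0.039,0,0.021],"dr":[0,0,0],"hand":-1}
    - {"xyz":[0.053,0,0.026],"dr":[0,0,0],"hand":-1}
    - {"xyz":[0.0675,0,0.03],"dr":[0,0,0],"hand":-1}

```text
time_s: 58.6
ee_pos: [568.7, -298.0, 275.2]
eef_rot: [101.7, 89.8, 11.6]
force: [2.5, -1.3, -5.9]
grip_width: 15.1
```

Call:
move_arm:
  steps:
    - {"xyz":[0.0125,0,0.0025],"dr":[0,0,0],"hand":-1}
    - {"xyz":[0.025,0,0.0045],"dr":[0,0,0],"hand":-1}
    - {"xyz":[0.038,0,0.006],"dr":[0,0,0],"hand":-1}
    - {"xyz":[0.05,0,0.0065],"dr":[0,0,0],"hand":-1}
    - {"xyz":[0.06,0,0.0065],"dr":[0,0,0],"hand":-1}

```text
time_s: 59.1
ee_pos: [629.2, -298.2, 281.4]
eef_rot: [98.7, 89.9, 8.6]
force: [0.1, -0.5, 1.4]
grip_width: 15.3
```

```bash
python3 -c "
from h import *
lev(0)"
```

```text
t 59.1 tcp [ 629.2 -298.2  281.4] fing [ 0.003  0.    -1.   ] jawdir -0.12 grip 15.3 F [ 0.1 -0.5  1.4] j [-31.1  25.2  61.3   0.1  93.3 -31. ]
angle now 0.7
[0.0007 0.0017]
[0.0013 0.0017]
[0.0019 0.0016]
[0.0025 0.0016]
[0.0031 0.0016]
```

Nearly upright. Release, lift straight up, back away, and check.

Call:
move_arm:
  steps:
    - {"xyz":[0.002,0,0.001],"dr":[0,0,0],"hand":0.1}
    - {"xyz":[0.002,0,0.001],"dr":[0,0,0],"hand":0.1}
    - {"xyz":[0.002,0,0.001],"dr":[0,0,0],"hand":0.1}
    - {"xyz":[0.002,0,0.001],"dr":[0,0,0],"hand":0.1}
    - {"xyz":[0.002,0,0.005],"dr":[0,0,0],"hand":0.1}

```text
time_s: 59.6
ee_pos: [630.5, -298.1, 286.3]
eef_rot: [120.8, 89.9, 30.7]
force: [0.3, -1.2, -0.4]
grip_width: 50.4
```

Call:
move_arm:
  steps:
    - {"xyz":[0,0,0.02],"dr":[0,0,0],"hand":0.1}
    - {"xyz":[0,0,0.05],"dr":[0,0,0],"hand":0.1}
    - {"xyz":[0,0,0.085],"dr":[0,0,0],"hand":0.1}
    - {"xyz":[-0.03,0,0.1],"dr":[0,0,0],"hand":0.1}
    - {"xyz":[-0.07,0,0.1],"dr":[0,0,0],"hand":0.1}

```text
time_s: 60.1
ee_pos: [561.8, -298.8, 388.6]
eef_rot: [71.3, 89.6, -18.8]
force: [-0.3, -1.2, 0.7]
grip_width: 51.5
```

Call:
move_arm:
  steps:
    - {"xyz":[-0.04,0,0],"dr":[0,0,0],"hand":0.1}
    - {"xyz":[-0.08,-0.01,0],"dr":[0,0,0],"hand":0.1}
    - {"xyz":[-0.12,-0.03,0],"dr":[0,0,0],"hand":0.1}
    - {"xyz":[-0.16,-0.06,0],"dr":[0,0,0],"hand":0.1}
    - {"xyz":[-0.2,-0.09,0],"dr":[0,0,0],"hand":0.1}

```text
time_s: 60.6
ee_pos: [360.0, -388.9, 389.7]
eef_rot: [63.2, 89.5, -26.8]
force: [1.0, -1.0, -0.3]
grip_width: 51.7
```

```bash
python3 - <<'E'
from h import *
st()
a=bot.capture("side")["image"][200:470,180:450,::-1]; b=bot.capture("scene")["image"][110:370,200:500,::-1]
r=lambda i,s:cv2.resize(i,s,interpolation=cv2.INTER_CUBIC)
cv2.imwrite("pics/s16.png",np.hstack([r(a,(400,400)),r(b,(400,400))]))
E
```

```text
t 60.6 tcp [ 360.  -388.9  389.7] fing [ 0.007 -0.004 -1.   ] jawdir -0.01 grip 51.7 F [ 1.  -1.  -0.3] j [-54.9   8.9  70.1   0.2 100.6 -54.9]
```

View pics/s16.png

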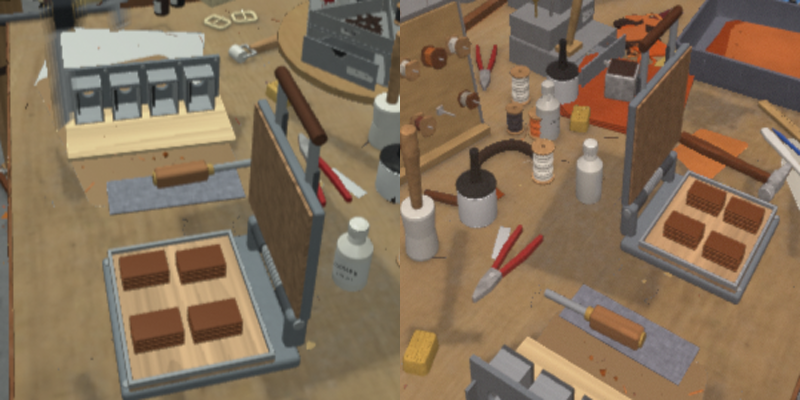

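The last picture shows the blanks flat and the lever upright. However, the drift has been knocked towards +x, with its junction at about (215,170) in the left panel. I'll measure it.

```bash
python3 - <<'E'
from h import *
C=cams(); k=.675
o=[("side",180+215*k,200+170*k,0,0,17),("side",180+153*k,200+181*k,-83,0,17),("scene",342.5,312.8,0,0,17),("scene",380,329.7,-83,0,17),("scene",308.8,300.5,80,0,17)]
x,r=fit(C,o,[600,-60,0]); print(x[:2].round(1),np.degrees(x[2]).round(1),r.tolist())
print("in pad frame",loc(x,[541,-73.3,np.radians(-2.44)]).round(1))
# orange handle blob, side
for n in("side","scene"):
    im=C[n]["image"].astype(int); m=((im[:,:,0]-im[:,:,2]>55)&(im[:,:,1]<0.66*im[:,:,0])&(im[:,:,0]>110)).astype(np.uint8)
    _,l,s,ce=cv2.connectedComponentsWithStats(m)
    q=proj(C[n],[[x[0]-43,x[1],20]])[0]
    for i in range(1,len(s)):
        if s[i,4]>60 and np.hypot(*(ce[i]-q))<30: print(n,s[i],ray(C[n],ce[i],22).round(1))
E
```

```text
[597.6 -58.8] 2.0 [[-4.1, -0.4], [1.3, -1.6], [0.3, 0.3], [1.0, -0.4], [-0.8, -2.1]]
in pad frame [55.9 16.9]
```

Call:
move_arm:
  steps:
    - {"xyz":[0,0.022,0],"dr":[0,0,0.105],"hand":1}
    - {"xyz":[0,0.044,0],"dr":[0,0,0.21],"hand":1}
    - {"xyz":[0.01,0.066,0],"dr":[0,0,0.315],"hand":1}
    - {"xyz":[0.02,0.088,0],"dr":[0,0,0.42],"hand":1}
    - {"xyz":[0.03,0.11,0],"dr":[0,0,0.524],"hand":1}

```text
time_s: 61.3
ee_pos: [392.3, -276.9, 389.6]
eef_rot: [72.9, 89.5, 13.1]
force: [0.0, 0.3, 1.0]
grip_width: 88.3
```

Call:
move_arm:
  steps:
    - {"xyz":[0.01,0.022,-0.02],"dr":[0,0,0.105],"hand":1}
    - {"xyz":[0.02,0.044,-0.04],"dr":[0,0,0.21],"hand":1}
    - {"xyz":[0.035,0.066,-0.06],"dr":[0,0,0.315],"hand":1}
    - {"xyz":[0.05,0.088,-0.08],"dr":[0,0,0.42],"hand":1}
    - {"xyz":[0.065,0.11,-0.1],"dr":[0,0,0.524],"hand":1}

```text
time_s: 61.8
ee_pos: [458.5, -164.2, 289.1]
eef_rot: [70.4, 89.4, 41.0]
force: [-0.1, -0.2, 1.0]
grip_width: 94.2
```

Call:
move_arm:
  steps:
    - {"xyz":[0.02,0.03,-0.03],"dr":[0,0,0.105],"hand":1}
    - {"xyz":[0.045,0.06,-0.06],"dr":[0,0,0.21],"hand":1}
    - {"xyz":[0.07,0.09,-0.1],"dr":[0,0,0.315],"hand":1}
    - {"xyz":[0.095,0.109,-0.14],"dr":[0,0,0.42],"hand":1}
    - {"xyz":[0.1,0.109,-0.17],"dr":[0,0,0.524],"hand":1}

```text
time_s: 62.3
ee_pos: [561.0, -50.6, 117.7]
eef_rot: [64.3, 89.3, 65.5]
force: [0.2, -0.6, -0.3]
grip_width: 93.9
```

Call:
move_arm:
  steps:
    - {"xyz":[0,0,0],"dr":[0,0,0],"hand":1}
    - {"xyz":[0,0,0],"dr":[0,0,0],"hand":1}
    - {"xyz":[0,0,0],"dr":[0,0,0],"hand":1}
    - {"xyz":[0,0,0],"dr":[0,0,0],"hand":1}
    - {"xyz":[0,0,0],"dr":[0,0,0],"hand":1}

```text
time_s: 62.8
ee_pos: [561.6, -51.2, 119.6]
eef_rot: [50.3, 89.2, 51.4]
force: [-0.2, 0.4, 0.4]
grip_width: 94.2
```

```bash
python3 - <<'E'
from h import *
st(); c=bot.capture("wrist"); im=c["image"].astype(int)
m=((im[:,:,0]-im[:,:,2]>70)&(im[:,:,1]<0.68*im[:,:,0])).astype(np.uint8)
n,l,s,ce=cv2.connectedComponentsWithStats(m)
for i in np.argsort(-s[1:,4])[:3]+1:
    b=cv2.boxPoints(cv2.minAreaRect(np.argwhere(l==i)[:,::-1].astype(np.float32))); P=np.array([ray(c,q,22) for q in b])
    e=[P[1]-P[0],P[2]-P[1]]; e=max(e,key=np.linalg.norm); print(s[i],ray(c,ce[i],22).round(1),"len",[np.linalg.norm(P[1]-P[0]).round(),np.linalg.norm(P[2]-P[1]).round()],"ang",np.degrees(np.arctan2(e[1],e[0])).round(1), "origin in pad", loc(ray(c,ce[i],22)[:2]+43*e[:2]/np.linalg.norm(e)*np.sign(e[0]),[541,-73.3,np.radians(-2.44)]).round(1))
E
```

```text
t 62.8 tcp [561.6 -51.2 119.6] fing [ 0.008  0.01  -1.   ] jawdir 91.08 grip 94.2 F [-0.2  0.4  0.4] j [ -12.8   18.1   95.7    0.7   65.9 -104.1]
[ 296  175   35  109 3602] [555.4 -55.9  22. ] len [np.float64(23.0), np.float64(80.0)] ang 1.5 origin in pad [56.6 20.9]
[   0  167   30   90 2002] [ 551.2 -268.7   22. ] len [np.float64(20.0), np.float64(65.0)] ang -9.9 origin in pad [  61.1 -200.4]
[ 200  433  114   23 1358] [741.2 -98.5  22. ] len [np.float64(14.0), np.float64(94.0)] ang 82.2 origin in pad [205.1  26.2]
```

It still meets the rule, at (57, 21) mm on the pad, but the sideways margin is only about 9 mm. I'll re-seat it in the middle.

Call:
move_arm:
  steps:
    - {"xyz":[-0.003,-0.004,-0.03],"dr":[-0.008,0.006,0],"hand":1}
    - {"xyz":[-0.005,-0.005,-0.06],"dr":[-0.008,0.006,0],"hand":1}
    - {"xyz":[-0.006,-0.005,-0.085],"dr":[-0.008,0.006,0],"hand":1}
    - {"xyz":[-0.006,-0.005,-0.103],"dr":[-0.008,0.006,0],"hand":0}
    - {"xyz":[-0.006,-0.005,-0.11],"dr":[-0.008,0.006,0],"hand":-1}

```text
time_s: 63.35
ee_pos: [554.2, -56.4, 8.1]
eef_rot: [102.0, 89.8, 103.0]
force: [0.0, -0.0, 0.2]
grip_width: 81.4
```

Call:
move_arm:
  steps:
    - {"xyz":[0,0,0],"dr":[0,0,0],"hand":-1}
    - {"xyz":[0,0,0],"dr":[0,0,0],"hand":-1}
    - {"xyz":[0,0,0],"dr":[0,0,0],"hand":-1}
    - {"xyz":[0,0,0],"dr":[0,0,0],"hand":-1}
    - {"xyz":[0,0,0],"dr":[0,0,0],"hand":-1}

```text
time_s: 63.85
ee_pos: [554.7, -56.5, 8.8]
eef_rot: [74.6, 89.8, 75.6]
force: [0.3, -0.4, -0.1]
grip_width: 41.7
```

Call:
move_arm:
  steps:
    - {"xyz":[0,0,0],"dr":[0,0,0],"hand":-1}
    - {"xyz":[0,0,0],"dr":[0,0,0],"hand":-1}
    - {"xyz":[0,0,0],"dr":[0,0,0],"hand":-1}
    - {"xyz":[0,0,0],"dr":[0,0,0],"hand":-1}
    - {"xyz":[0,0,0],"dr":[0,0,0],"hand":-1}

```text
time_s: 64.35
ee_pos: [555.0, -56.4, 9.1]
eef_rot: [64.6, 89.8, 65.6]
force: [-0.9, 0.8, 3.5]
grip_width: 25.9
```

```bash
python3 -c "
from h import *
st()"
```

```text
t 64.3 tcp [555.  -56.4   9.1] fing [ 0.001  0.003 -1.   ] jawdir 91.03 grip 25.9 F [-0.9  0.8  3.5] j [ -13.1   24.6  104.1    0.2   51.3 -104.2]
```

Call:
move_arm:
  steps:
    - {"xyz":[0,0,0.01],"dr":[0,0,0],"hand":-1}
    - {"xyz":[0,0,0.025],"dr":[0,0,0],"hand":-1}
    - {"xyz":[-0.015,-0.005,0.025],"dr":[0,0,-0.02],"hand":-1}
    - {"xyz":[-0.035,-0.01,0.025],"dr":[0,0,-0.04],"hand":-1}
    - {"xyz":[-0.048,-0.016,0.025],"dr":[0,0,-0.06],"hand":-1}

```text
time_s: 64.85
ee_pos: [505.1, -72.3, 34.1]
eef_rot: [101.8, 89.8, 99.3]
force: [0.8, -0.8, -2.1]
grip_width: 25.8
```

Call:
move_arm:
  steps:
    - {"xyz":[0,0,-0.008],"dr":[0,0,0],"hand":-1}
    - {"xyz":[0,0,-0.016],"dr":[0,0,0],"hand":-1}
    - {"xyz":[0,0,-0.022],"dr":[0,0,0],"hand":-1}
    - {"xyz":[0,0,-0.024],"dr":[0,0,0],"hand":-1}
    - {"xyz":[0,0,-0.024],"dr":[0,0,0],"hand":-1}

```text
time_s: 65.35
ee_pos: [505.5, -72.2, 9.6]
eef_rot: [107.7, 89.8, 105.2]
force: [0.7, -0.6, -1.5]
grip_width: 25.6
```

Call:
move_arm:
  steps:
    - {"xyz":[0,0,0],"dr":[0,0,0],"hand":0.2}
    - {"xyz":[0,0,0],"dr":[0,0,0],"hand":0.2}
    - {"xyz":[0,0,0],"dr":[0,0,0],"hand":0.2}
    - {"xyz":[0,0,0],"dr":[0,0,0],"hand":0.2}
    - {"xyz":[0,0,0.01],"dr":[0,0,0],"hand":0.2}

```text
time_s: 65.85
ee_pos: [504.5, -71.9, 19.1]
eef_rot: [133.3, 89.7, 130.8]
force: [-0.2, -0.2, 0.5]
grip_width: 56.2
```

Call:
move_arm:
  steps:
    - {"xyz":[0,0,0.03],"dr":[0,0,0],"hand":0.2}
    - {"xyz":[0,0,0.06],"dr":[0,0,0],"hand":0.2}
    - {"xyz":[0,0,0.1],"dr":[0,0,0],"hand":0.2}
    - {"xyz":[0,0,0.14],"dr":[0,0,0],"hand":0.2}
    - {"xyz":[0,0,0.14],"dr":[0,0,0],"hand":0.2}

```text
time_s: 66.35
ee_pos: [508.4, -73.0, 165.5]
eef_rot: [4.8, 89.5, 2.3]
force: [0.9, 0.2, 0.1]
grip_width: 56.5
```

```bash
python3 - <<'E'
from h import *
st(); c=bot.capture("wrist"); im=c["image"].astype(int)
m=((im[:,:,0]-im[:,:,2]>70)&(im[:,:,1]<0.68*im[:,:,0])).astype(np.uint8)
n,l,s,ce=cv2.connectedComponentsWithStats(m)
for i in np.argsort(-s[1:,4])[:6]+1: 
    b=cv2.boxPoints(cv2.minAreaRect(np.argwhere(l==i)[:,::-1].astype(np.float32))); P=np.array([ray(c,q,22) for q in b]); e=max([P[1]-P[0],P[2]-P[1]],key=np.linalg.norm)
    print(s[i],"z22",ray(c,ce[i],22).round(1),"ang",np.degrees(np.arctan2(e[1],e[0])).round(1),"origin in pad",(loc(ray(c,ce[i],22),[541,-73.3,np.radians(-2.44)])+[43,0]).round(1))
# lever bar in side view: predicted upright position is brown?
d=bot.capture("side"); q=proj(d,[[631,-298+k,316] for k in(-50,0,50)]); print("bar px rgb",[d["image"][int(v),int(u)].tolist() for u,v in q])
E
```

```text
t 66.3 tcp [508.4 -73.  165.5] fing [ 0.009  0.    -1.   ] jawdir 87.58 grip 56.5 F [0.9 0.2 0.1] j [ -16.1   11.8   97.7    0.2   70.  -103.7]
[  49  149   62   80 3646] z22 [ 473.  -267.2   22. ] ang 0.7 origin in pad [ -16.7 -196.6]
[  62  243   58   71 2999] z22 [ 551.  -273.4   22. ] ang 0.3 origin in pad [  61.5 -199.5]
[ 307  172   31   94 2718] z22 [505.5 -71.6  22. ] ang -1.8 origin in pad [7.5 0.2]
[ 254  444   98   17 1082] z22 [739.6 -99.1  22. ] ang 82.1 origin in pad [242.6 -17.3]
[  0 270  12  44 284] z22 [ 565.8 -353.4   22. ] ang -14.1 origin in pad [  79.7 -278.8]
[318 463  34   8 165] z22 [760.8 -66.6  22. ] ang 87.6 origin in pad [262.3  16. ]
bar px rgb [[75, 50, 35], [75, 49, 35], [82, 54, 37]]
```

The drift is centred at (7, 0) mm on its pad and at -1.8°. The blanks are where I left them, and the bar shows brown at its upright position. Handing in.

```bash
python3 -c "
from workcell import bot
print(bot.finish_job())"
```

```text
the job is handed in; nothing more can be done
None
```

I drove all four blanks out with the drift, laid them flat in two rows on the press bed, swung the lever down to its stop, and rode it back up. The job was handed in at about 66 s; no verdict is reported.

**Problems on the way:**
- **Blank 1:** it stayed tilted in its mouth after the first push, so I drove it again, deeper.
- **Cutter 4:** the rod caught the hole's edge at up to 32 N and the drift slid about 19 mm in the grip. I set it down on the bench, regrasped it and drove blank 4 cleanly.
- **Drift on its pad:** it was found knocked aside to about (57, 21) mm from the pad's middle, still within limits. I re-seated it.

**Last checks:**
- **Blanks:** the last picture viewed, taken after pressing, shows all four flat and side by side inside the rim.
- **Lever:** the force jumped to 35 N at about 91° of swing, which I took as the stop. Afterwards the bar's colour was found at its upright position.
- **Drift:** the last measurement puts it at (7, 0) mm on the pad, within about 1° of the pad's axis.
- **Bystanders:** the pliers, glue bottle and beeswax looked unmoved in the pictures. I did not measure them again.

The camera estimates disagreed by 3–4 mm for the bed's position, and by up to about 9 mm for the blanks' positions on the baseboard. The grasps and placements had room for that.

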